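# Pack the facial applicators into the numbered case

## Task

Pack the facial applicators lying on the counter into their case: swing the hasp back off the catch, open the lid until it stands upright, then fill the numbered pockets strictly in the order of their dots: blade head in pocket 1, ball head in pocket 2, disc head in pocket 3, crossbar head in pocket 4, each lying lengthwise flat on the pocket's floor (either end first). Some applicators may be missing; leave their pockets empty and go on with the next number. Finally shut the lid fully and swing the hasp flat over the catch again; lift the lid only while the hasp is off, and leave the other things on the counter where they are.

Things in the scene. Friction and masses are not known exactly. Their poses are not given: they have to be found in the camera images.
- case: Applicator case, fixed: white box 174 (x) x 270 (y) mm, rim 55 and inner floor 8 mm above the table. Origin under its centre; x points to the lid's hinge, away from the robot. Four pockets along x at y = -90, -30, 30, 90 mm, each 158 x 48 mm, bounded sideways only at both ends by grey ridges 30 mm long (tops 26 mm above the table); the middle 98 mm is open for the fingers.
- lid (a joint): Lid hinge: 0 rad shut, 1.6 fully open (just past vertical). Axis along the case's y at x = 83, z = 59 mm in the case's frame; the front edge swings up and away from the robot. Stiff (0.38 N m): the lid stays where it is left. Lid 172 x 270 x 8 mm, top 63 mm above the table when shut. The hasp does not hold it mechanically.
- lid_grip (a point): Middle of the lid's grip, a light steel bar 30 mm long (along the case's y), 18 mm in diameter, 30 mm above the lid near its front edge. With the lid shut it is 150 mm nearer the robot than the lid's hinge axis and 34 mm above it, at y = -65 mm in the case's frame. Pinch its two ends from above; it turns between the fingers as the lid swings.
- hasp (a joint): Hasp hinge: 0 rad flat on the lid over the catch (a small dark staple on the lid); grows as the hasp swings up and over towards the robot, stop at 1.9. Axis along the case's y at x = -91, y = 65, z = 66 mm in the case's frame. Stays where it is left (friction 0.09 N m).
- hasp_grip (a point): Middle of the hasp's grip, a dark steel bar 30 mm long (along the case's y), 18 mm in diameter, at the free end of the slotted strap. With the hasp at 0 it is 62 mm farther from the robot than the hasp's hinge axis and 30 mm above it. Pinch its two ends from above; it turns between the fingers as the hasp swings.
- pocket1: Pocket number 1 of the case, marked by 1 black dot (13 mm across, 24 mm apart, in a row along x) on the middle of its white floor liner (seen once the lid is open). Origin at the middle of the pocket's floor, 8 mm above the table; x along the pocket. Which of the four pockets bears which number varies.
- pocket2: Pocket number 2 of the case, marked by 2 black dots (13 mm across, 24 mm apart, in a row along x) on the middle of its white floor liner (seen once the lid is open). Origin at the middle of the pocket's floor, 8 mm above the table; x along the pocket. Which of the four pockets bears which number varies.
- pocket3: Pocket number 3 of the case, marked by 3 black dots (13 mm across, 24 mm apart, in a row along x) on the middle of its white floor liner (seen once the lid is open). Origin at the middle of the pocket's floor, 8 mm above the table; x along the pocket. Which of the four pockets bears which number varies.
- pocket4: Pocket number 4 of the case, marked by 4 black dots (13 mm across, 24 mm apart, in a row along x) on the middle of its white floor liner (seen once the lid is open). Origin at the middle of the pocket's floor, 8 mm above the table; x along the pocket. Which of the four pockets bears which number varies.
- blade: Applicator, 120 mm long, 110 g, lying flat: handle 84 mm long, 26 x 26 mm square in section, white plastic with grey inlays; at its +x end a 36 mm long head: a flat steel blade 24 mm wide and 6 mm thick. Origin at the middle of the 120 mm, on the handle's centre line (13 mm above what it lies on); the handle spans x = -60 to 24 mm. May be absent.
- ball: Applicator, 120 mm long, 110 g, lying flat: handle 84 mm long, 26 x 26 mm square in section, white plastic with grey inlays; at its +x end a 36 mm long head: a short neck and a steel ball of 26 mm diameter. Origin at the middle of the 120 mm, on the handle's centre line (13 mm above what it lies on); the handle spans x = -60 to 24 mm. May be absent.
- disc: Applicator, 120 mm long, 110 g, lying flat: handle 84 mm long, 26 x 26 mm square in section, white plastic with grey inlays; at its +x end a 36 mm long head: a neck and a clear disc of 26 mm diameter, 10 mm thick, face forwards. Origin at the middle of the 120 mm, on the handle's centre line (13 mm above what it lies on); the handle spans x = -60 to 24 mm. May be absent.
- tee: Applicator, 120 mm long, 110 g, lying flat: handle 84 mm long, 26 x 26 mm square in section, white plastic with grey inlays; at its +x end a 36 mm long head: a neck and a steel crossbar 38 mm wide across the handle (along y), 14 mm thick. Origin at the middle of the 120 mm, on the handle's centre line (13 mm above what it lies on); the handle spans x = -60 to 24 mm. May be absent.
- creamjar: Small amber jar with black cap, 42 mm diameter, 42 mm high; bystander. Origin under its centre.
- bowl: Steel bowl, 100 mm across, 40 mm high; bystander. Origin under its centre.
- lotion: White lotion bottle, 56 mm diameter, 150 mm high; bystander. Origin under its centre.
- scrubjar: White jar with metal cap, 66 mm diameter, 60 mm high; bystander. Origin under its centre.
- brush: Flat brush 160 mm long, lying; bystander. Origin under about its middle.
- canister: Steel canister 80 mm diameter, 100 mm high; bystander. Origin under its centre.
- dish: White ceramic dish 90 mm across, 30 mm high; bystander. Origin under its centre.
Not all that is in view belongs to the job. Leave any orange or yellow look-alike of the blade alone.

How it is judged:
By the outcome, as a careful person would: the job done as asked, in the order asked, and still so for the second after the job is handed in, with the robot touching nothing.
Of blade, ball, disc, tee only 2 to 4 are there at a start; the rules pass over those that are not, and their reading is None.
At some moment in a run one of blade, ball, disc, tee may be knocked a few centimetres aside while the robot is not near it.
Once in a run the grip may slacken for a moment while it holds something.
It also fails if it takes over 210 s, if anything falls off the work surface, if the arm or the gripper's body presses on something with over 40 N, if the wrist force passes 120 N, or if a joint passes its speed limit or range.

## Robot

A 6-joint arm with a two-finger parallel gripper is mounted at the origin on the work surface. World frame = base frame: x ahead of the robot, y to its left, z up, the work surface at z = 0. Lengths are in m, angles in rad, forces in N, time in s.
With the tool pointing down it reaches from about 0.3 to 0.875 m from the base axis. Payload 4.2 kg.
Tool frame: the origin (TCP) lies at the very end of the fingers, on their centre line; the grasp point (between the pads) lies 19 mm behind it; x points along the fingers, z is the direction in which the jaws open and shut, and the axes are right-handed (so a half turn about x gives the same grasp; the last joint's range is limited). The gripper opens to 85 mm and grips with 20 to 120 N. Pads are 22 mm wide; open, the fingers measure 114 mm over their backs; the gripper's body (76 mm by 85 mm) begins 54 mm behind the grasp point. The pads swing forward as they close: fully open they stand 13 mm farther back than shut.
Start: joints at [-1.139, 0.32, 1.565, -0, 1.257, -0.02], TCP at [0.251, -0.517, 0.231] pointing down, gripper open.
Joint ranges: [-3.11, 3.11], [-0.84, 2.01], [0.21, 2.61], [-1.34, 4.49], [0.05, 2.63], [-2.56, 2.56]. Speed limits (rad/s): [2.57, 2.57, 3.14, 3.14, 3.14, 3.14].

## Interface

Orientations are given as a unit quaternion [w, x, y, z].
In Python, from bench import env gives the robot as it stands. The module is installed in compiled form; this text tells all that it offers.
- The arm moves only by the tool jog_arm, never from a script. Its argument "targets" is a list that holds one entry, the list of rows, each a list of 5 numbers: the opening, from 0 (shut) to 1 (fully open), then the shift along the tool's x, y, z normalised to -1 to 1, where 1 is 500 mm, then the turn about the tool's x normalised to -1 to 1, where 1 is pi/2 rad. A call has 1 to 20 rows; each row shifts and turns the commanded pose from where the row before left it, along the tool's axes as they then stand; what a row does not reach is not made up. A row lasts 1/8 s, in which the tool goes at most 62.5 mm and 10.7 degrees, less where a joint would pass 70% of its speed; a pose out of reach is approached as far as the arm can. A call with a number of a shift or a turn outside -1 to 1 is refused whole. A call with a gripper value outside its range is refused whole. The fingers move at their own pace and stop on an object; "squeeze" is the grip in N (left out, the last holds). Time passes only in rows, so rows that do not move let the fingers close. It gives the time, the measured TCP pose, the force and the opening at its end, in the units of the state.
- env.read_state(): the state, without advancing time (a new reading comes with each control period).
- env.camera(name): name is "scene" or "top"; returns the picture (384x512x3 uint8, blue, green, red); there is no depth.
- env.camera_model(name): a dict with "mtx" (3x3 intrinsics, pixels), "rvec" (rotation vector, rad) and "tvec" (3), from world to camera coordinates, as OpenCV has them. Camera axes: x right, y down, z forward; pixel columns grow to the right and rows downward; lengths in m; the calibration is good to about 2 mm. A picture is of the moment at which its call begins. camera_model takes no time and is no camera call.
- env.finish_job(): hands the job in, once; it reports no verdict.
Trained networks look in the newest picture that a camera, given by its name, has taken for a name from the list of things; names that differ only in an ending like _2 or _b are one class to them, and where a whole thing is asked for, a point or a joint stands for the part that bears it (a point fixed in the world has none). Each returns a list of dicts, best first, with "score" (0 to 1); they miss things now and then, are a little off and sometimes report something else, mostly with a low value. They report only what shows in the picture. A call takes as long as a camera call. They do not tell look-alikes from the thing itself.
- env.search_frame(camera, target): "extent" ([centre column, centre row, width, height] in pixels, round what is visible of it).
- env.outline_of(camera, target): "region" (384x512 bool, what is visible of it) and "extent" ([centre column, centre row, width, height] in pixels, round what is visible of it).
The state is a dict: "clock": time; "qpos": joint angles; "qd": joint speeds; "joint_torque": joint torques, N m; "eef_pos": TCP position; "tcp_rot": TCP orientation; "ft_force": force on the tool from outside, world axes, zero at the start; "wrist_torque": the same for the moment, N m; "gripper_width": finger opening in m.
Only numpy, scipy, OpenCV 4.12 (cv2) and the standard library are available. Lean on these libraries where they do the work, as an engineer would, in place of code of your own. Each camera call takes 0.05 s, during which the arm holds its last target.

## Working session

There is one attempt and no reset: what is moved stays moved. The work goes in short steps, Python scripts to look and compute and a tool call to move; the robot and the scene stay as the last step left them, time stands still between calls to the robot, and variables do not carry over. Pictures are saved under pics/ and viewed, and the job is handed in when it is done.

Besides the shell and the picture viewer there is one more tool, called after "Emit:" in YAML: its name, and indented under it one key for each argument. jog_arm: Moves the arm, as the interface text tells. Scaled input: -1 to 1 covers 500 mm each way for a shift and pi/2 rad each way for a turn. Its arguments: {"type":"object","properties":{"targets":{"type":"array"},"squeeze":{"type":"number"}},"required":["targets"]}

```bash
mkdir -p pics
python3 - <<'E'
from bench import env
import cv2
for n in("scene","top"):
    im=env.camera(n); cv2.imwrite(f"pics/{n}0.png",im)
    m=env.camera_model(n); print(n,m)
print(env.read_state())
E
```

```text
scene {'mtx': array([[491.47775639,   0.        , 260.97300912],
       [  0.        , 491.47775639, 191.400197  ],
       [  0.        ,   0.        ,   1.        ]]), 'rvec': array([ 1.94099571,  1.40098687, -0.60291005]), 'tvec': array([-0.17750735, -0.26802575,  2.07709303])}
top {'mtx': array([[368.54095665,   0.        , 262.27012785],
       [  0.        , 368.54095665, 187.46656913],
       [  0.        ,   0.        ,   1.        ]]), 'rvec': array([ 2.18373687, -2.19429792,  0.05768122]), 'tvec': array([-0.00172194,  0.54086734,  1.23658975])}
{'clock': 0.1, 'qpos': array([-1.13902921e+00,  3.20185443e-01,  1.56554658e+00,  3.28898733e-05,
        1.25739905e+00, -2.00239727e-02]), 'qd': array([ 0.00023907, -0.00065564, -0.00098573,  0.00013801,  0.0005609 ,
       -0.00035365]), 'joint_torque': array([ 4.47925959e-04, -4.16412306e+01, -2.34704000e+01,  6.57902729e-05,
        4.92548221e-03, -1.83905320e-05]), 'eef_pos': array([ 0.25085143, -0.51692341,  0.23059482]), 'tcp_rot': array([ 0.59883545,  0.37561739,  0.59973355, -0.37500315]), 'ft_force': array([-0.84846041,  0.07227668,  0.74949756]), 'wrist_torque': array([-0.01203568, -0.0386384 , -0.05386526]), 'gripper_width': 0.08553894759847322}
```

View pics/scene0.png

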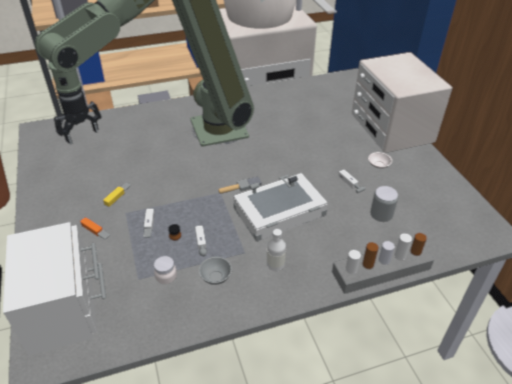

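View pics/top0.png

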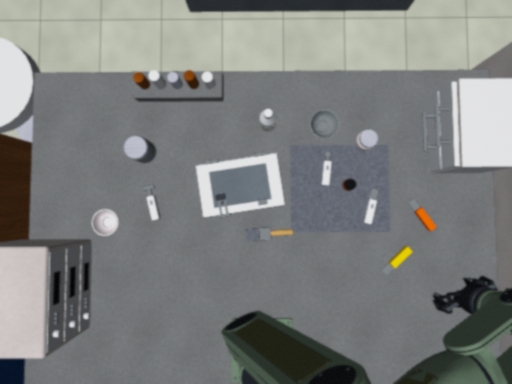

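```bash
cat > h.py <<'E'
from bench import env
import cv2, numpy as np
def cm(n):
    m=env.camera_model(n); return m["mtx"],np.array(m["rvec"]),np.array(m["tvec"])
def proj(n,P):
    K,r,t=cm(n); return cv2.projectPoints(np.array(P,float).reshape(-1,1,3),r,t,K,None)[0].reshape(-1,2)
def back(n,uv,z):
    K,r,t=cm(n); R=cv2.Rodrigues(r)[0]; C=-R.T@t
    uv=np.array(uv,float).reshape(-1,2)
    d=(R.T@np.linalg.inv(K)@np.c_[uv,np.ones(len(uv))].T).T
    s=(z-C[2])/d[:,2]
    return C+s[:,None]*d
def crop(im,x0,y0,x1,y1,f,fn):
    c=cv2.resize(im[y0:y1,x0:x1],None,fx=f,fy=f,interpolation=cv2.INTER_CUBIC); cv2.imwrite("pics/"+fn,c)
E
python3 - <<'E'
from h import *
t=cv2.imread("pics/top0.png");s=cv2.imread("pics/scene0.png")
a=cv2.resize(t[145:240,285:400],None,fx=5,fy=5,interpolation=cv2.INTER_CUBIC); cv2.imwrite("pics/a.png",a)
crop(t,130,130,300,250,4.5,"b.png")
crop(s,120,160,340,290,3.5,"c.png")
for c in("top","scene"):
    K,r,tt=cm(c);R=cv2.Rodrigues(r)[0];print(c,-R.T@tt)
print(back("top",[[152,205],[326,170],[371,208]],.026))
E
```

```text
top [ 0.46776125 -0.0112857   1.26600423]
scene [ 1.6747104  -0.39261561  1.20783283]
[[ 0.48297576  0.36716334  0.026     ]
 [ 0.59825415 -0.2198395   0.026     ]
 [ 0.46945376 -0.36871901  0.026     ]]
```

View pics/a.png

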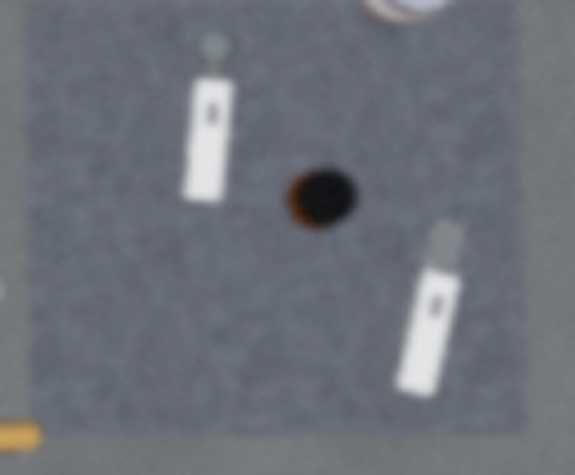

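View pics/b.png

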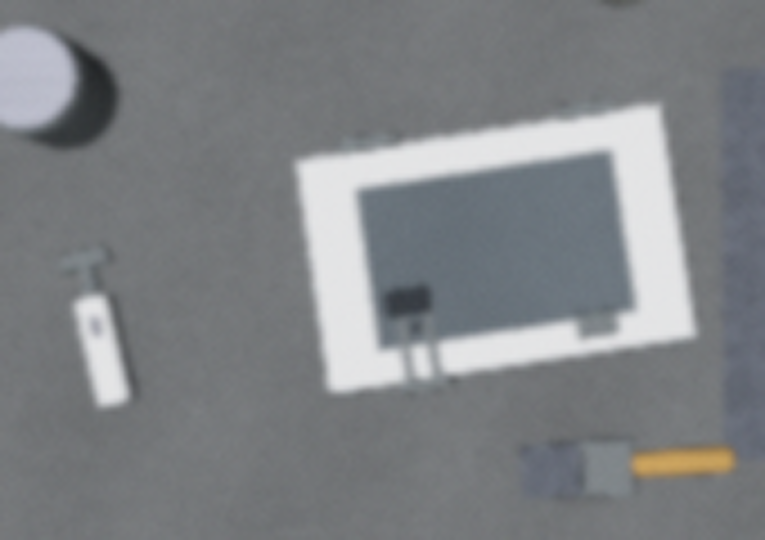

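View pics/c.png

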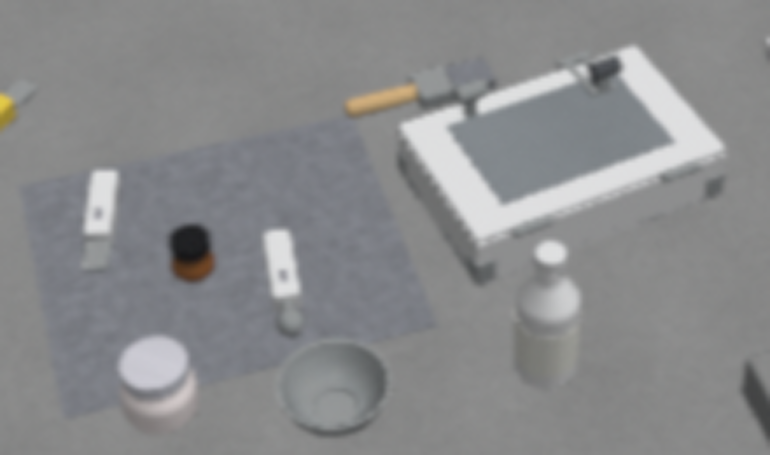

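```bash
cat >> h.py <<'E'
from scipy.optimize import least_squares
def rectlines(mask):
    """fit 4 lines to convex outline of mask -> 4 corners subpixel"""
    cs=max(cv2.findContours(mask.astype(np.uint8),cv2.RETR_EXTERNAL,cv2.CHAIN_APPROX_NONE)[0],key=cv2.contourArea)
    return cs.reshape(-1,2).astype(float)
def fitrect(cam,pts,z,L,W,x0):
    """fit world rectangle LxW (L along its x) centre,yaw at height z to contour pts"""
    w=back(cam,pts,z)[:,:2]
    def res(p):
        c,s=np.cos(p[2]),np.sin(p[2]); d=w-p[:2]
        u=c*d[:,0]+s*d[:,1]; v=-s*d[:,0]+c*d[:,1]
        q=np.c_[np.abs(u)-L/2,np.abs(v)-W/2]
        return np.where((q>0).all(1),np.hypot(*np.maximum(q,0).T),q.max(1))
    r=least_squares(res,x0,loss="soft_l1",f_scale=.002)
    return r.x,np.sqrt(np.mean(res(r.x)**2))
def whitemask(im,box,th):
    g=im.min(2); m=np.zeros_like(g); x0,y0,x1,y1=box; m[y0:y1,x0:x1]=(g[y0:y1,x0:x1]>th)
    return m
E
python3 - <<'E'
from h import *
for cam,f,box in(("top","pics/top0.png",(185,145,295,225)),("scene","pics/scene0.png",(230,170,335,235))):
    im=cv2.imread(f)
    for th in(150,170):
        m=whitemask(im,box,th)
        p=rectlines(m)
        print(cam,th,len(p),fitrect(cam,p,.063,.172,.27,[.53,.08,.15]))
s=cv2.imread("pics/scene0.png");
im=cv2.imread("pics/top0.png")
for n,box in(("blade",(360,185,385,230)),("ball",(315,155,340,190)),("tee",(140,180,165,225))):
    for th in(140,160):
        p=rectlines(whitemask(im,box,th)); r=cv2.minAreaRect(p.astype(np.float32)); 
        print(n,r,fitrect("top",p,.026,.084,.026,[*back("top",[r[0]],.026)[0,:2],0.0 if n!="tee" else .15]))
E
```

```text
top 150 263 (array([0.54781926, 0.0700114 , 0.14860029]), np.float64(0.0011958897812166165))
top 170 442 (array([0.54779782, 0.06985357, 0.15098276]), np.float64(0.01953591721179228))
scene 150 273 (array([0.55100411, 0.06910243, 0.14803797]), np.float64(0.020951460411944768))
scene 170 260 (array([0.54962497, 0.06885055, 0.15772882]), np.float64(0.020065012782217242))
blade ((370.2705993652344, 210.78233337402344), (8.677218437194824, 25.706260681152344), 12.52880859375) (array([ 0.460448  , -0.36601433, -0.23934258]), np.float64(0.0009751195792086927))
blade ((370.2117919921875, 211.0470428466797), (7.809497356414795, 24.730073928833008), 12.528807640075684) (array([ 0.45965334, -0.3659091 , -0.25165757]), np.float64(0.001839477103634661))
ball ((326.1534729003906, 172.46534729003906), (8.557319641113281, 25.174442291259766), 5.710593223571777) (array([ 0.59011014, -0.22032815, -0.11731086]), np.float64(0.0010608334235686387))
ball ((326.14849853515625, 172.5148468017578), (7.761290073394775, 23.681884765625), 5.7105937004089355) (array([ 0.58980329, -0.22016527, -0.10429909]), np.float64(0.002098018916962666))
tee ((151.8235321044922, 207.29412841796875), (25.70877456665039, 8.246211051940918), 75.96376037597656) (array([0.47506753, 0.36762146, 0.24115596]), np.float64(0.0011139525958845586))
tee ((152.00001525878906, 207.5000457763672), (24.25356101989746, 7.518604278564453), 75.96376037597656) (array([0.47400491, 0.36731   , 0.22348931]), np.float64(0.0024009129742783497))
```

```bash
cat >> h.py <<'E'
CX,CY,CYAW=.5478,.070,.149
def case(p,pose=None):
    cx,cy,a=pose or (CX,CY,CYAW)
    p=np.array(p,float).reshape(-1,3); c,s=np.cos(a),np.sin(a)
    return np.c_[cx+c*p[:,0]-s*p[:,1],cy+s*p[:,0]+c*p[:,1],p[:,2]]
def drawcase(im,cam,pose=None):
    q=proj(cam,case([[-86,-135,63],[86,-135,63],[86,135,63],[-86,135,63],[-67,-65,93],[-29,65,96],[-91,65,66]],pose) if 0 else case(np.array([[-86,-135,63],[86,-135,63],[86,135,63],[-86,135,63],[-67,-65,93],[-29,65,96],[-91,65,66]])/1000,pose))
    return q
E
python3 - <<'E'
from h import *
for cam,off,f,box in(("top",(180,130),5.5,(180,130,300,235)),("scene",(225,160),6,(225,160,340,240))):
    im=cv2.imread(f"pics/{cam}0.png"); x0,y0,x1,y1=box
    c=cv2.resize(im[y0:y1,x0:x1],None,fx=f,fy=f,interpolation=cv2.INTER_CUBIC)
    for q in drawcase(im,cam):
        p=((q-np.array(off)+.5)*f-.5); cv2.drawMarker(c,(int(p[0]),int(p[1])),(0,0,255),0,20,1)
    cv2.imwrite(f"pics/case_{cam}.png",c)
E
```

```text
(no output)
```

View pics/case_top.png

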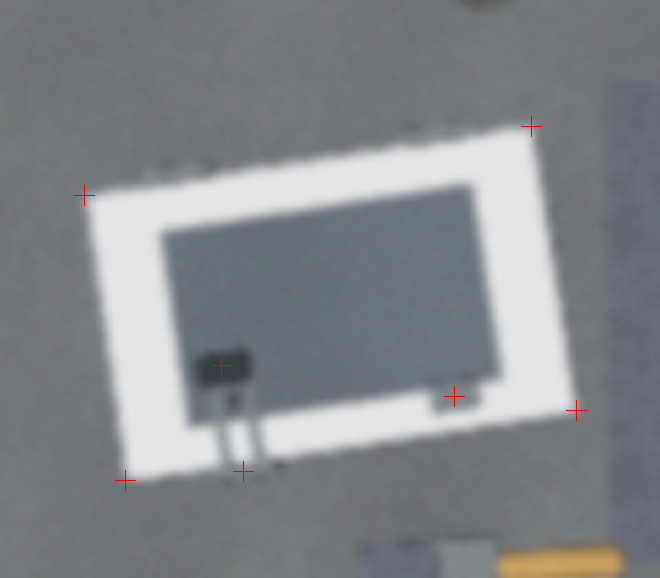

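View pics/case_scene.png

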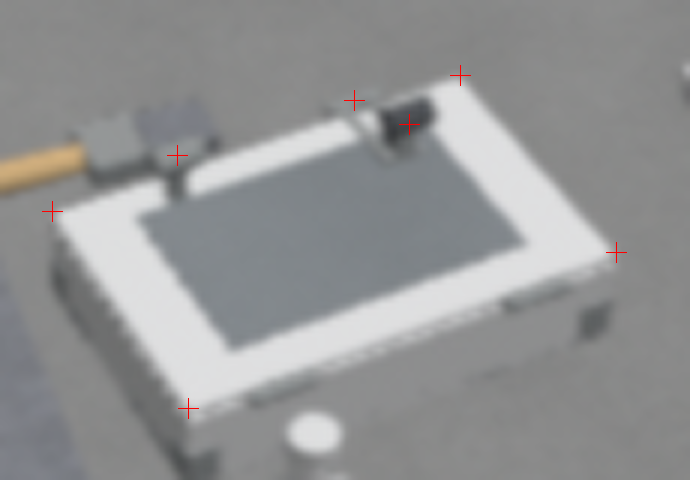

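```bash
cat >> h.py <<'E'
from scipy.spatial.transform import Rotation as Ro
def rot(st): 
    q=st["tcp_rot"]; return Ro.from_quat([q[1],q[2],q[3],q[0]]).as_matrix()
def zyaw(R): return np.arctan2(R[1,2],R[0,2])
def plan(target,jaw=None):
    """target TCP world; jaw: desired direction (rad) of jaw axis (mod pi). Prints turn units (do first) and shift units in turned frame and current frame"""
    st=env.read_state(); R=rot(st); p=np.array(st["eef_pos"])
    d=np.array(target)-p
    print("t %.2f tcp %s jaw %.1fdeg w %.4f F %s q6 %.2f"%(st["clock"],p.round(4),np.degrees(zyaw(R)),st["gripper_width"],np.round(st["ft_force"],1),st["qpos"][5]))
    turn=0
    print(" shift in current frame (units)",(R.T@d/.5).round(4)," mm",(R.T@d*1000).round(1))
    if jaw is not None:
        e=(jaw-zyaw(R)+np.pi/2)%np.pi-np.pi/2
        # tool x is down: positive turn about x rotates world yaw negative
        turn=-e if R[2,0]<0 else e
        R2=R@Ro.from_rotvec([turn,0,0]).as_matrix()
        print(" turn units %.4f (%.1f deg), after that shift units %s"%(turn/(np.pi/2),np.degrees(turn),(R2.T@d/.5).round(4)))
E
python3 - <<'E'
from h import *
st=env.read_state();print(rot(st).round(4))
J=CYAW+np.pi/2
g=case([[-.029,.065,.096]])[0]; print(g)
plan(g+[0,0,.06],J)
E
```

```text
[[-6.000e-04  8.997e-01  4.366e-01]
 [ 1.400e-03  4.366e-01 -8.997e-01]
 [-1.000e+00  1.000e-04 -1.500e-03]]
[0.50947212 0.12997477 0.096     ]
t 0.10 tcp [ 0.2509 -0.5169  0.2306] jaw -64.1deg w 0.0855 F [-0.8  0.1  0.7] q6 -0.02
 shift in current frame (units) [ 0.1507  1.0302 -0.9379]  mm [  75.3  515.1 -469. ]
 turn units 0.1928 (17.3 deg), after that shift units [ 0.1507  0.7036 -1.2025]
```

Emit:
jog_arm:
  targets:
    - [[1, 0, 0, 0, 0.0964], [1, 0, 0, 0, 0.0964], [1, 0, 0.0541, -0.0925, 0], [1, 0, 0.0541, -0.0925, 0], [1, 0, 0.0541, -0.0925, 0], [1, 0, 0.0541, -0.0925, 0], [1, 0, 0.0541, -0.0925, 0], [1, 0, 0.0541, -0.0925, 0], [1, 0, 0.0541, -0.0925, 0], [1, 0, 0.0541, -0.0925, 0], [1, 0, 0.0541, -0.0925, 0], [1, 0, 0.0541, -0.0925, 0], [1, 0, 0.0541, -0.0925, 0], [1, 0, 0.0541, -0.0925, 0], [1, 0, 0.0541, -0.0925, 0], [1, 0, 0, 0, 0]]
  squeeze: 30

```text
clock: 2.1
eef_pos: [0.5103, 0.1323, 0.2305]
tcp_rot: [0.537, 0.46, 0.537, -0.46]
ft_force: [0.1, -1.2, -0.7]
gripper_width: 0.0856
```

Run:
```python
from h import *
J=CYAW+np.pi/2
g=case([[-.029,.065,.096-.017]])[0]
plan(g,J)
```

```text
t 2.10 tcp [0.5103 0.1323 0.2305] jaw -81.2deg w 0.0856 F [ 0.1 -1.2 -0.7] q6 1.65
 shift in current frame (units) [ 0.303  -0.0022  0.0046]  mm [151.5  -1.1   2.3]
 turn units 0.0027 (0.2 deg), after that shift units [ 0.303  -0.0021  0.0046]
```

Emit:
jog_arm:
  targets:
    - [[0.8, 0.06, -0.002, 0.0046, 0.0027], [0.7, 0.08, 0, 0, 0], [0.7, 0.08, 0, 0, 0], [0.7, 0.04, 0, 0, 0], [0.7, 0.023, 0, 0, 0], [0.7, 0.02, 0, 0, 0], [0.7, 0, 0, 0, 0], [0.2, 0, 0, 0, 0], [0.2, 0, 0, 0, 0], [0.2, 0, 0, 0, 0], [0.2, 0, 0, 0, 0], [0.2, 0, 0, 0, 0], [0.2, 0, 0, 0, 0]]
  squeeze: 30

```text
clock: 3.72
eef_pos: [0.5095, 0.1291, 0.0807]
tcp_rot: [0.534, 0.464, 0.535, -0.461]
ft_force: [-1.6, 8.0, 0.5]
gripper_width: 0.0295
```

Run:
```python
from h import *
for n in("top","scene"): 
    im=env.camera(n); 
    crop(im,*((150,110,320,240,4.5) if n=="top" else (200,100,340,240,4.2)),f"d_{n}.png")
st=env.read_state();print(st["ft_force"],st["wrist_torque"],st["gripper_width"],st["eef_pos"])
```

```text
[-0.85679611  7.11407101  0.24078419] [0.99900397 0.13366582 0.17663799] 0.029552000499143992 [0.50944216 0.12909526 0.08066987]
```

View pics/d_scene.png

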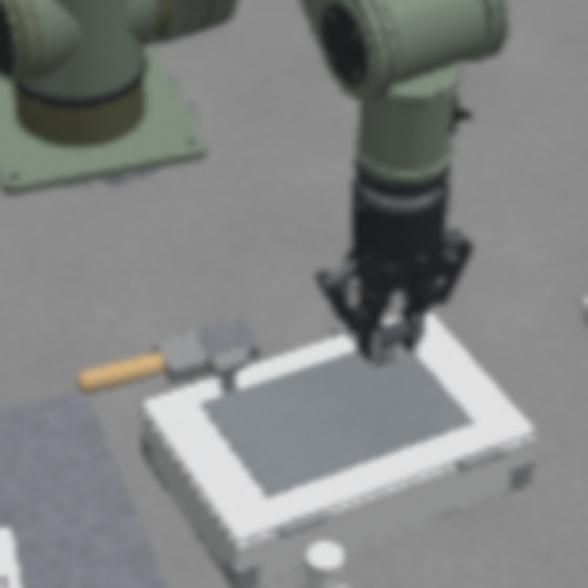

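```bash
cat >> h.py <<'E'
def arc(dx,dz,sgn,thetas):
    """sgn=+1: angle about axis increases x->z (ccw in x-z)"""
    r=np.hypot(dx,dz);f=np.arctan2(dz,dx)
    P=np.array([[r*np.cos(f+sgn*t),r*np.sin(f+sgn*t)] for t in thetas])
    D=np.diff(P,axis=0)/.5
    for t,d in zip(thetas[1:],D): print("%.2f  x(down) %.4f  y(case x) %.4f"%(t,-d[1],d[0]))
E
python3 - <<'E'
from h import *
arc(.062,.030,1,np.linspace(0,1.8,11))
E
```

```text
0.18  x(down) -0.0212  y(case x) -0.0127
0.36  x(down) -0.0186  y(case x) -0.0163
0.54  x(down) -0.0154  y(case x) -0.0194
0.72  x(down) -0.0117  y(case x) -0.0218
0.90  x(down) -0.0076  y(case x) -0.0236
1.08  x(down) -0.0032  y(case x) -0.0246
1.26  x(down) 0.0012  y(case x) -0.0247
1.44  x(down) 0.0056  y(case x) -0.0241
1.62  x(down) 0.0099  y(case x) -0.0227
1.80  x(down) 0.0138  y(case x) -0.0206
```

Emit:
jog_arm:
  targets:
    - [[0.2, -0.0212, -0.0127, -0.002, 0], [0.2, -0.0186, -0.0163, 0, 0], [0.2, -0.0154, -0.0194, 0, 0], [0.2, -0.0117, -0.0218, 0, 0], [0.2, -0.0076, -0.0236, 0, 0], [0.2, -0.0032, -0.0246, 0, 0], [0.2, 0.0012, -0.0247, 0, 0], [0.2, 0.0056, -0.0241, 0, 0], [0.2, 0.0099, -0.0227, 0, 0], [0.2, 0.0138, -0.0206, 0, 0], [0.2, 0, 0, 0, 0], [0.2, 0, 0, 0, 0]]

```text
clock: 5.32
eef_pos: [0.4042, 0.1132, 0.1045]
tcp_rot: [0.534, 0.463, 0.535, -0.463]
ft_force: [-3.8, 4.0, 6.9]
gripper_width: 0.0294
```

Run:
```python
from h import *
im=env.camera("scene"); crop(im,200,100,340,240,4.2,"e.png")
st=env.read_state();print(st["ft_force"],st["wrist_torque"],st["gripper_width"],st["eef_pos"])
c,s=np.cos(CYAW),np.sin(CYAW);d=st["eef_pos"]-np.array([CX,CY,0]);print(c*d[0]+s*d[1],-s*d[0]+c*d[1])
```

```text
[-3.3226294   3.85456304  7.81599848] [0.75958508 0.3225874  0.02905352] 0.02932296702657179 [0.40425764 0.11324323 0.1045564 ]
-0.13553249159058267 0.06407285868823906
```

View pics/e.png

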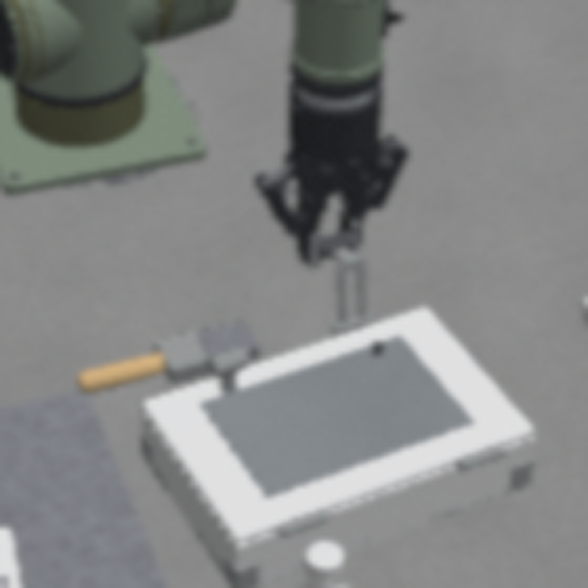

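Emit:
jog_arm:
  targets:
    - [[0.6, 0, 0, 0, 0], [0.6, 0, 0, 0, 0], [0.6, 0, 0, 0, 0], [0.6, -0.05, 0, 0, 0], [0.6, -0.06, 0, 0, 0], [0.6, -0.03, 0, 0, 0], [0.7, 0, 0.045, 0.086, 0], [0.7, 0, 0.045, 0.086, 0], [0.7, 0, 0.045, 0.086, 0], [0.7, 0, 0, 0, 0]]

```text
clock: 6.62
eef_pos: [0.4916, -0.0074, 0.1731]
tcp_rot: [0.534, 0.463, 0.534, -0.464]
ft_force: [-0.0, -0.7, -0.5]
gripper_width: 0.0601
```

Run:
```python
from h import *
J=CYAW+np.pi/2
g=case([[-.067,-.065,.093-.016]])[0]
plan(g,J)
```

```text
t 6.62 tcp [ 0.4916 -0.0074  0.1731] jaw -81.9deg w 0.0601 F [-0.  -0.7 -0.5] q6 1.39
 shift in current frame (units) [ 0.1922  0.     -0.0066]  mm [96.1  0.  -3.3]
 turn units -0.0051 (-0.5 deg), after that shift units [ 1.922e-01  1.000e-04 -6.600e-03]
```

Emit:
jog_arm:
  targets:
    - [[0.7, 0.05, 0, -0.0076, -0.005], [0.7, 0.08, 0, 0, 0], [0.7, 0.04, 0, 0, 0], [0.7, 0.022, 0, 0, 0], [0.7, 0, 0, 0, 0], [0.2, 0, 0, 0, 0], [0.2, 0, 0, 0, 0], [0.2, 0, 0, 0, 0], [0.2, 0, 0, 0, 0], [0.2, 0, 0, 0, 0], [0.2, 0, 0, 0, 0]]
  squeeze: 50

```text
clock: 8.0
eef_pos: [0.4907, -0.0049, 0.0792]
tcp_rot: [0.54, 0.459, 0.535, -0.461]
ft_force: [-0.8, -15.3, 5.0]
gripper_width: 0.029
```

Run:
```python
from h import *
im=env.camera("scene"); crop(im,200,100,340,240,4.2,"f.png")
st=env.read_state();print(st["ft_force"],st["wrist_torque"],st["gripper_width"],st["eef_pos"])
c,s=np.cos(CYAW),np.sin(CYAW);d=st["eef_pos"]-np.array([CX,CY,0]);print(c*d[0]+s*d[1],-s*d[0]+c*d[1])
arc(-.150,.034,-1,np.linspace(0,1.58,20))
```

```text
[ -1.29806782 -15.69151909   4.78529656] [-2.47087508  0.13901402 -0.01066489] 0.02910789140781306 [ 0.49067476 -0.00495112  0.07916776]
-0.0676187331549758 -0.06564045956835206
0.08  x(down) -0.0247  y(case x) 0.0067
0.17  x(down) -0.0240  y(case x) 0.0087
0.25  x(down) -0.0232  y(case x) 0.0107
0.33  x(down) -0.0223  y(case x) 0.0126
0.42  x(down) -0.0211  y(case x) 0.0144
0.50  x(down) -0.0199  y(case x) 0.0161
0.58  x(down) -0.0185  y(case x) 0.0177
0.67  x(down) -0.0169  y(case x) 0.0192
0.75  x(down) -0.0153  y(case x) 0.0205
0.83  x(down) -0.0135  y(case x) 0.0217
0.91  x(down) -0.0117  y(case x) 0.0227
1.00  x(down) -0.0098  y(case x) 0.0236
1.08  x(down) -0.0078  y(case x) 0.0244
1.16  x(down) -0.0057  y(case x) 0.0249
1.25  x(down) -0.0036  y(case x) 0.0253
1.33  x(down) -0.0015  y(case x) 0.0255
1.41  x(down) 0.0006  y(case x) 0.0256
1.50  x(down) 0.0027  y(case x) 0.0254
1.58  x(down) 0.0048  y(case x) 0.0251
```

View pics/f.png

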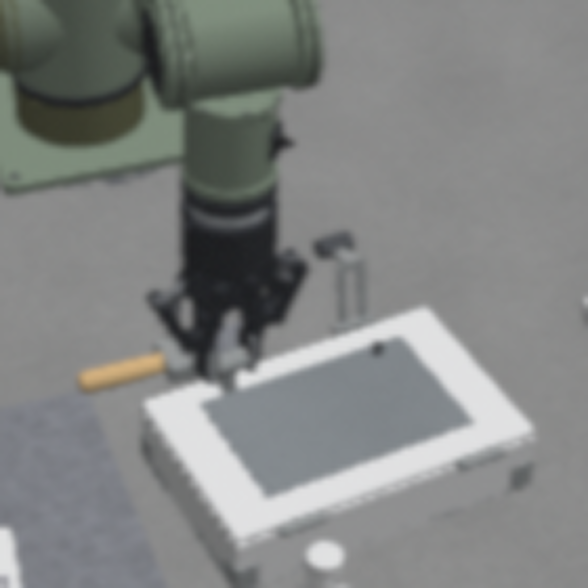

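Emit:
jog_arm:
  targets:
    - [[0.2, -0.0247, 0.0067, 0.0035, 0], [0.2, -0.024, 0.0087, 0, 0], [0.2, -0.0232, 0.0107, 0, 0], [0.2, -0.0223, 0.0126, 0, 0], [0.2, -0.0211, 0.0144, 0, 0], [0.2, -0.0199, 0.0161, 0, 0], [0.2, -0.0185, 0.0177, 0, 0], [0.2, -0.0169, 0.0192, 0, 0], [0.2, 0, 0, 0, 0]]

```text
clock: 9.18
eef_pos: [0.5422, 0.0028, 0.1629]
tcp_rot: [0.538, 0.459, 0.536, -0.462]
ft_force: [0.7, -7.0, -2.8]
gripper_width: 0.0286
```

Run:
```python
from h import *
im=env.camera("scene"); crop(im,200,100,340,240,4.2,"g.png")
st=env.read_state();print(st["ft_force"],st["wrist_torque"],st["gripper_width"],st["eef_pos"])
c,s=np.cos(CYAW),np.sin(CYAW);d=st["eef_pos"]-np.array([CX,CY,0]);print(c*d[0]+s*d[1],-s*d[0]+c*d[1])
```

```text
[ 2.04398664 -6.76999149 -3.35545125] [-1.09406777  0.15782099 -0.09635959] 0.029002827084252877 [0.54224336 0.0028268  0.16285487]
-0.015466882755281804 -0.06560404721559307
```

View pics/g.png

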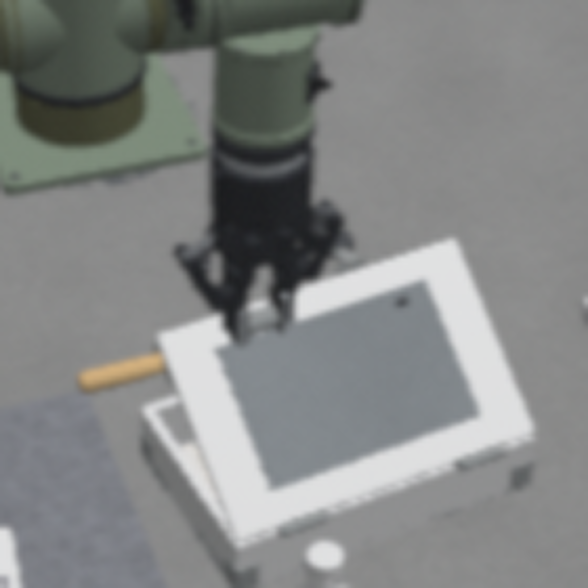

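Emit:
jog_arm:
  targets:
    - [[0.2, -0.0153, 0.0205, 0.002, 0], [0.2, -0.0135, 0.0217, 0, 0], [0.2, -0.0117, 0.0227, 0, 0], [0.2, -0.0098, 0.0236, 0, 0], [0.2, -0.0078, 0.0244, 0, 0], [0.2, -0.0057, 0.0249, 0, 0], [0.2, -0.0036, 0.0253, 0, 0], [0.2, -0.0015, 0.0255, 0, 0], [0.2, 0.0006, 0.0256, 0, 0], [0.2, 0.0027, 0.0254, 0, 0], [0.2, 0.0042, 0.022, 0, 0], [0.2, 0, 0, 0, 0], [0.2, 0, 0, 0, 0]]

```text
clock: 10.85
eef_pos: [0.673, 0.0226, 0.1953]
tcp_rot: [0.538, 0.461, 0.535, -0.46]
ft_force: [1.5, -5.8, 3.3]
gripper_width: 0.0288
```

Run:
```python
from h import *
im=env.camera("scene"); crop(im,200,100,340,240,4.2,"g2.png")
st=env.read_state();print(st["ft_force"],st["wrist_torque"],st["gripper_width"],st["eef_pos"])
c,s=np.cos(CYAW),np.sin(CYAW);d=st["eef_pos"]-np.array([CX,CY,0]);print(c*d[0]+s*d[1],-s*d[0]+c*d[1])
r=np.array([c*d[0]+s*d[1]-.083,st["eef_pos"][2]+.0165-.059]);print("lid angle",np.arctan2(.034,-.15)-np.arctan2(r[1],r[0]))
```

```text
[ 1.9486123  -5.57941095  3.12136723] [-0.74653771  0.08071256  0.20217142] 0.02869658562466933 [0.67291076 0.02263278 0.19529657]
0.11669290190381357 -0.06541499435862136
lid angle 1.564931114421242
```

View pics/g2.png

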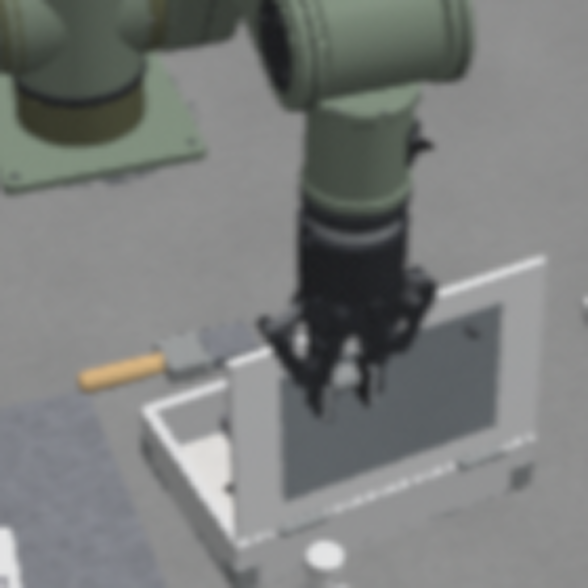

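Emit:
jog_arm:
  targets:
    - [[0.2, 0, 0.006, 0, 0], [0.2, 0, 0, 0, 0], [0.6, 0, 0, 0, 0], [0.6, 0, 0, 0, 0], [0.6, 0, 0, 0, 0], [0.6, -0.05, 0, 0, 0], [0.6, -0.09, 0, 0, 0], [0.6, -0.09, 0, 0, 0], [0.6, 0, -0.04, 0.1, 0], [0.6, 0, -0.04, 0.1, 0], [0.6, 0, -0.04, 0.1, 0], [0.6, 0, -0.04, 0.1, 0], [0.6, 0, -0.04, 0.1, 0], [0.6, 0, -0.04, 0.1, 0], [0.6, 0, -0.04, 0.1, 0], [0.6, 0, 0, 0, 0]]

```text
clock: 12.9
eef_pos: [0.5882, -0.3463, 0.3077]
tcp_rot: [0.535, 0.462, 0.536, -0.462]
ft_force: [0.8, 1.0, -0.2]
gripper_width: 0.0512
```

Run:
```python
from h import *
for n in("top","scene"):
    im=env.camera(n); cv2.imwrite(f"pics/{n}1.png",im)
    crop(im,*((180,110,300,230,5) if n=="top" else (120,150,360,300,3.3)),f"i_{n}.png")
im=cv2.imread("pics/top1.png"); crop(im,0,60,512,280,1.5,"i_all.png")
plan([.46,-.366,.2],-0.24+np.pi/2)
```

```text
t 13.00 tcp [ 0.5894 -0.3428  0.3081] jaw -81.3deg w 0.0510 F [0.8 0.  0.5] q6 0.88
 shift in current frame (units) [ 0.2162 -0.2629  0.0071]  mm [ 108.1 -131.5    3.5]
 turn units 0.2493 (22.4 deg), after that shift units [ 0.2162 -0.2403  0.1069]
```

View pics/i_top.png

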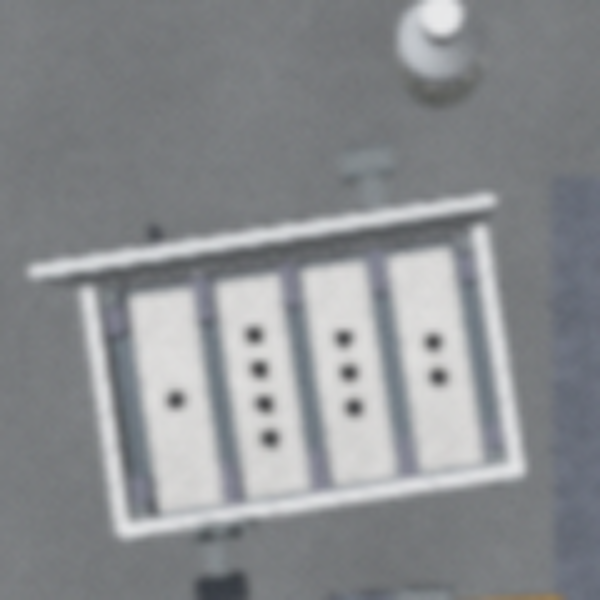

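View pics/i_scene.png

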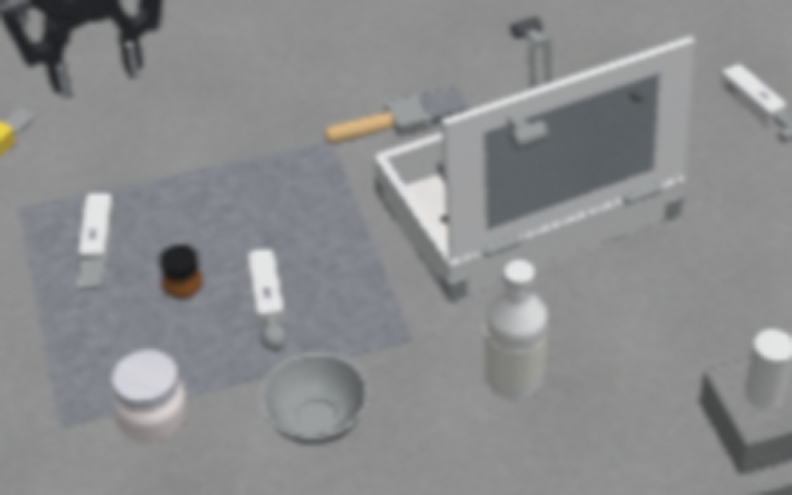

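View pics/i_all.png

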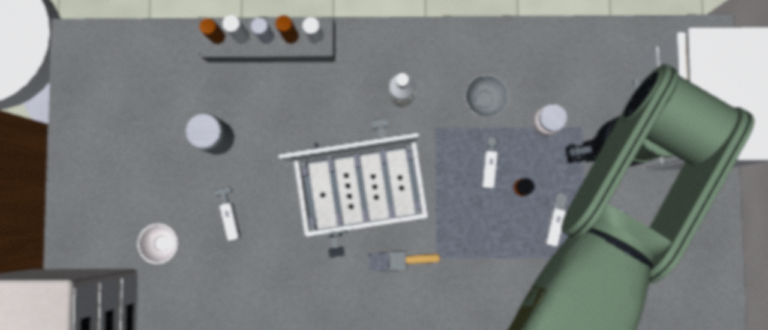

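Emit:
jog_arm:
  targets:
    - [[0.75, 0, 0, 0, 0.0831], [0.75, 0, 0, 0, 0.0831], [0.75, 0, 0, 0, 0.0831], [0.75, 0.06, -0.08, 0.035, 0], [0.75, 0.08, -0.08, 0.035, 0], [0.75, 0.08, -0.08, 0.035, 0], [0.75, 0, 0, 0, 0], [0.75, 0, 0, 0, 0]]

```text
clock: 14.0
eef_pos: [0.4621, -0.365, 0.1997]
tcp_rot: [0.438, 0.556, 0.436, -0.555]
ft_force: [-0.6, -0.5, 0.3]
gripper_width: 0.0643
```

Run:
```python
from h import *
im=env.camera("scene"); crop(im,120,150,360,300,3.3,"j.png")
plan([.465,-.3672,.005],-0.24+np.pi/2)
# blade from scene cam before vs now
for f in("pics/scene0.png",):
    s=cv2.imread(f); p=rectlines(whitemask(s,(140,205,157,240),150)); print(cv2.minAreaRect(p.astype(np.float32)),fitrect("scene",p,.026,.084,.026,[.46,-.366,-.24]))
p=rectlines(whitemask(im,(140,205,157,240),150)); print(fitrect("scene",p,.026,.084,.026,[.46,-.366,-.24]))
```

```text
t 14.05 tcp [ 0.4628 -0.3655  0.2003] jaw -103.6deg w 0.0647 F [ 0.  -0.3 -0.4] q6 1.12
 shift in current frame (units) [0.3906 0.0035 0.0017]  mm [195.3   1.7   0.9]
 turn units 0.0017 (0.1 deg), after that shift units [0.3906 0.0035 0.0017]
((148.34652709960938, 217.03466796875), (8.457816123962402, 18.70669937133789), 5.710592269897461) (array([ 0.46076309, -0.36714993, -0.24392785]), np.float64(0.000980162082450846))
(array([ 0.4610273 , -0.3670178 , -0.23061841]), np.float64(0.0015539728914811578))
```

View pics/j.png

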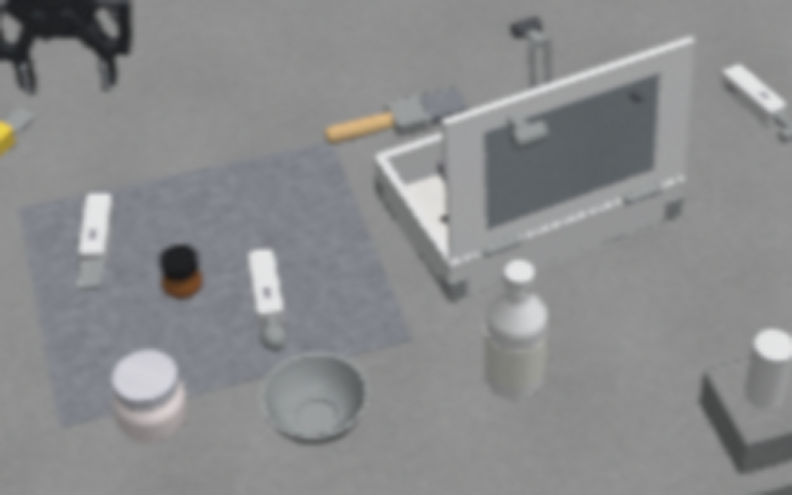

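Emit:
jog_arm:
  targets:
    - [[0.75, 0.08, 0.0035, 0.001, 0], [0.75, 0.1, 0, 0, 0], [0.75, 0.1, 0, 0, 0], [0.75, 0.06, 0, 0, 0], [0.75, 0.03, 0, 0, 0], [0.75, 0.018, 0, 0, 0], [0.75, 0, 0, 0, 0], [0.15, 0, 0, 0, 0], [0.15, 0, 0, 0, 0], [0.15, 0, 0, 0, 0], [0.15, 0, 0, 0, 0], [0.15, 0, 0, 0, 0], [0.15, 0, 0, 0, 0], [0.15, -0.03, 0, 0, 0], [0.15, -0.04, 0, 0, 0], [0.15, -0.08, 0, 0, 0], [0.15, -0.08, 0, 0, 0], [0.15, 0, 0, 0, 0], [0.15, 0, 0, 0, 0]]
  squeeze: 60

```text
clock: 16.42
eef_pos: [0.4613, -0.3658, 0.119]
tcp_rot: [-0.436, -0.556, -0.437, 0.556]
ft_force: [-0.4, -0.2, -2.6]
gripper_width: 0.0247
```

Run:
```python
from h import *
im=env.camera("scene"); crop(im,120,100,320,250,3.8,"k.png")
print(env.read_state()["ft_force"])
plan(case([[-.013,.090,.16]])[0],CYAW+np.pi/2)
```

```text
[ 0.09819311  0.61966783 -0.66537041]
t 16.48 tcp [ 0.461  -0.3656  0.1183] jaw -103.7deg w 0.0248 F [ 0.1  0.6 -0.7] q6 1.12
 shift in current frame (units) [-0.0819 -0.13   -1.0444]  mm [ -40.9  -65.  -522.2]
 turn units -0.2470 (-22.2 deg), after that shift units [-0.0819  0.2748 -1.0159]
```

View pics/k.png

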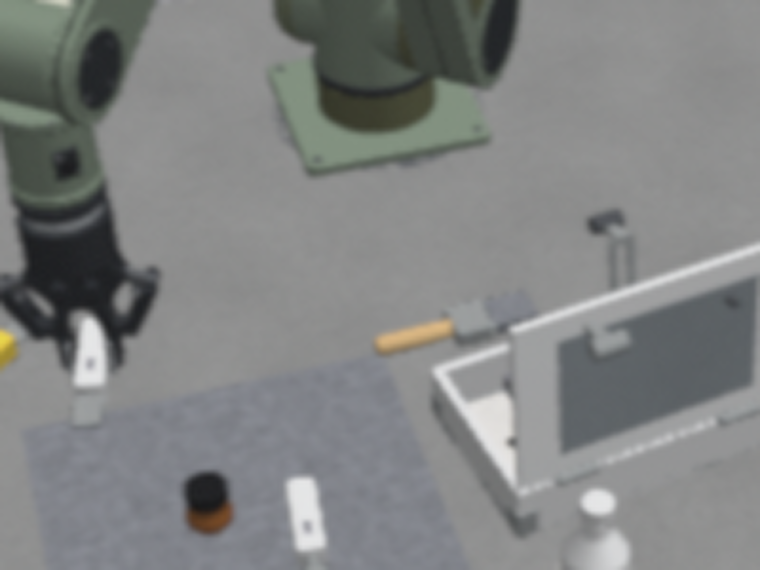

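Emit:
jog_arm:
  targets:
    - [[0.15, -0.008, 0, 0, -0.0823], [0.15, -0.008, 0, 0, -0.0823], [0.15, -0.008, 0, 0, -0.0824], [0.15, 0, 0.0245, -0.0924, 0], [0.15, 0, 0.0245, -0.0924, 0], [0.15, 0, 0.0245, -0.0924, 0], [0.15, 0, 0.0245, -0.0924, 0], [0.15, 0, 0.0245, -0.0924, 0], [0.15, 0, 0.0245, -0.0924, 0], [0.15, 0, 0.0245, -0.0924, 0], [0.15, 0, 0.0245, -0.0924, 0], [0.15, 0, 0.0245, -0.0924, 0], [0.15, 0, 0.0245, -0.0924, 0], [0.15, 0, 0.0245, -0.0924, 0], [0.15, 0, 0, 0, 0], [0.15, 0, 0, 0, 0]]

```text
clock: 18.48
eef_pos: [0.5188, 0.1557, 0.1301]
tcp_rot: [0.535, 0.46, 0.536, -0.462]
ft_force: [-0.7, -0.2, -1.6]
gripper_width: 0.025
```

Run:
```python
from h import *
im=env.camera("scene"); crop(im,120,100,320,250,3.8,"l.png")
im=env.camera("top"); crop(im,180,110,300,230,5,"l2.png")
plan(case([[-.016,.090,.0145]])[0],CYAW+np.pi/2)
```

```text
t 18.57 tcp [0.5192 0.155  0.1307] jaw -81.5deg w 0.0245 F [ 0.6 -0.4 -1.4] q6 1.69
 shift in current frame (units) [ 2.323e-01 -2.000e-04 -3.500e-03]  mm [ 1.162e+02 -1.000e-01 -1.800e+00]
 turn units -0.0008 (-0.1 deg), after that shift units [ 2.323e-01 -2.000e-04 -3.500e-03]
```

View pics/l.png

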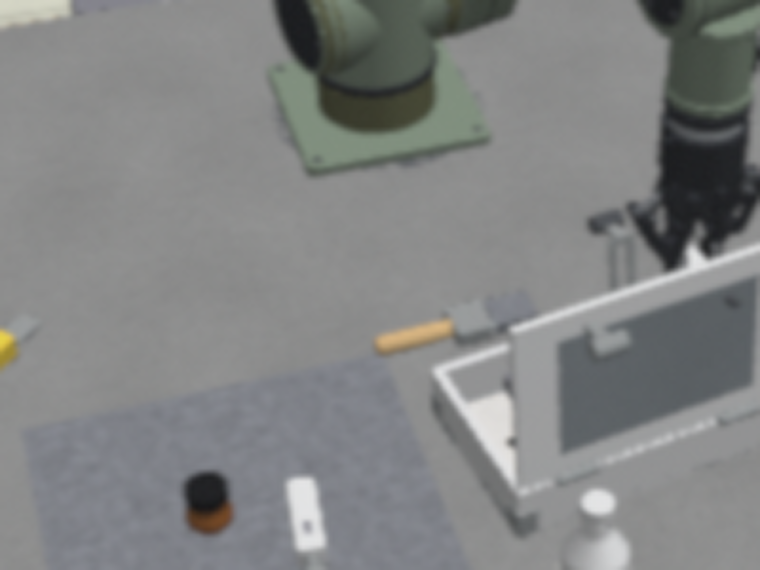

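View pics/l2.png

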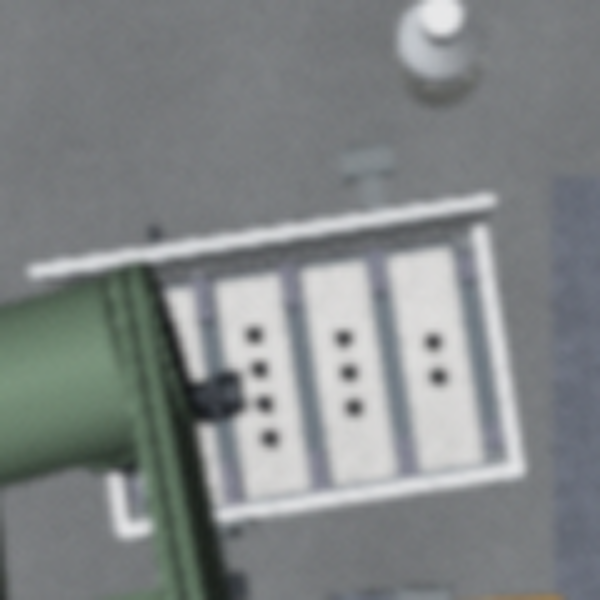

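Emit:
jog_arm:
  targets:
    - [[0.15, 0.05, 0, -0.0035, 0], [0.15, 0.07, 0, 0, 0], [0.15, 0.05, 0, 0, 0], [0.15, 0.03, 0, 0, 0], [0.15, 0.02, 0, 0, 0], [0.15, 0.011, 0, 0, 0], [0.15, 0, 0, 0, 0], [0.15, 0, 0, 0, 0]]

```text
clock: 19.58
eef_pos: [0.52, 0.1581, 0.0165]
tcp_rot: [0.536, 0.462, 0.536, -0.461]
ft_force: [0.9, 0.3, -0.9]
gripper_width: 0.0248
```

Emit:
jog_arm:
  targets:
    - [[0.15, 0.003, 0, 0, 0], [0.15, 0.001, 0, 0, 0], [0.15, 0, 0, 0, 0], [0.45, 0, 0, 0, 0], [0.45, 0, 0, 0, 0], [0.45, 0, 0, 0, 0], [0.45, -0.02, 0, 0, 0], [0.45, -0.06, 0, 0, 0], [0.45, -0.1, 0, 0, 0], [0.45, -0.1, 0, 0, 0], [0.45, -0.02, 0, 0.08, 0], [0.45, 0, 0, 0.11, 0], [0.45, 0, 0, 0.11, 0], [0.45, 0, 0, 0.11, 0], [0.45, 0, 0, 0, 0], [0.45, 0, 0, 0, 0]]

```text
clock: 21.58
eef_pos: [0.5499, -0.0444, 0.1643]
tcp_rot: [0.536, 0.462, 0.536, -0.461]
ft_force: [0.1, 1.5, 0.5]
gripper_width: 0.0382
```

Run:
```python
from h import *
im=env.camera("top"); cv2.imwrite("pics/top2.png",im); crop(im,180,110,300,230,5,"m.png")
im2=env.camera("scene");cv2.imwrite("pics/scene2.png",im2); crop(im2,120,150,360,300,3.3,"m2.png")
```

```text
(no output)
```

View pics/m.png

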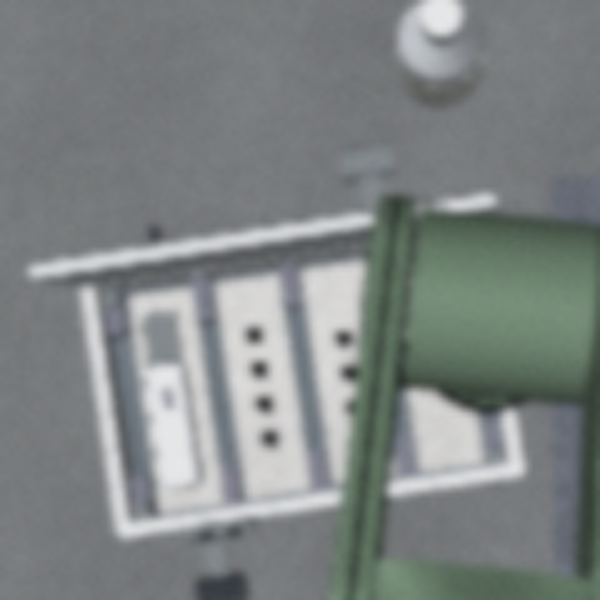

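View pics/m2.png

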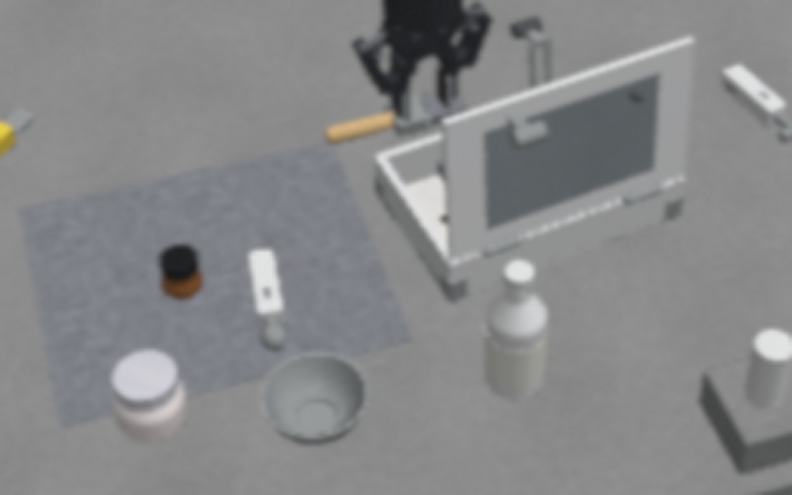

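Run:
```python
from h import *
s=cv2.imread("pics/scene2.png")
for th in (140,155):
  p=rectlines(whitemask(s,(190,222,210,248),th)); print(cv2.minAreaRect(p.astype(np.float32)),fitrect("scene",p,.026,.084,.026,[.59,-.22,-.11]))
plan([.592,-.2207,.12],-0.11+np.pi/2)
```

```text
((200.31080627441406, 235.8648681640625), (22.851459503173828, 9.535140991210938), 80.53767395019531) (array([ 0.5946439 , -0.22172886, -0.11148347]), np.float64(0.0028888853077894496))
((199.93243408203125, 234.59458923339844), (19.89227867126465, 8.548747062683105), 80.53767395019531) (array([ 0.5916965 , -0.22187311, -0.1216376 ]), np.float64(0.0011929928648513777))
t 21.68 tcp [ 0.5498 -0.0436  0.1642] jaw -81.4deg w 0.0385 F [ 0.   0.  -0.2] q6 1.32
 shift in current frame (units) [0.0882 0.0304 0.363 ]  mm [ 44.1  15.2 181.5]
 turn units 0.1657 (14.9 deg), after that shift units [0.0882 0.1228 0.3429]
```

Emit:
jog_arm:
  targets:
    - [[0.75, 0, 0, 0, 0.0829], [0.75, 0, 0, 0, 0.0828], [0.75, 0, 0.031, 0.0862, 0], [0.75, 0, 0.031, 0.0862, 0], [0.75, 0, 0.031, 0.0862, 0], [0.75, 0.04, 0.031, 0.0862, 0], [0.75, 0.048, 0, 0, 0], [0.75, 0, 0, 0, 0], [0.75, 0, 0, 0, 0]]

```text
clock: 22.8
eef_pos: [0.5931, -0.2218, 0.1208]
tcp_rot: [0.472, 0.527, 0.472, -0.526]
ft_force: [-0.3, -0.3, 1.0]
gripper_width: 0.0642
```

Run:
```python
from h import *
im2=env.camera("scene");crop(im2,120,150,360,300,3.3,"n.png")
plan([.592,-.2210,.006],-0.115+np.pi/2)
```

```text
t 22.85 tcp [ 0.5932 -0.222   0.1212] jaw -96.3deg w 0.0640 F [ 0.4 -0.2  0.2] q6 1.30
 shift in current frame (units) [ 0.2304 -0.0031 -0.0019]  mm [115.2  -1.6  -0.9]
 turn units 0.0034 (0.3 deg), after that shift units [ 0.2304 -0.0031 -0.0018]
```

View pics/n.png

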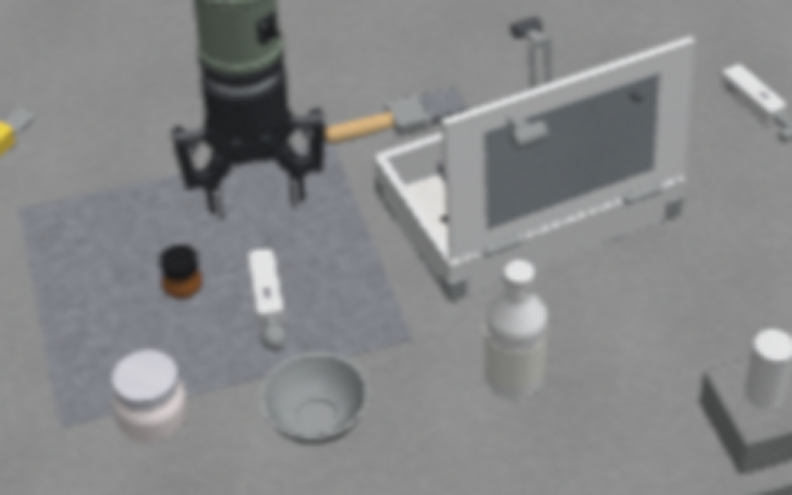

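Emit:
jog_arm:
  targets:
    - [[0.65, 0.06, -0.003, -0.0018, 0.003], [0.65, 0.08, 0, 0, 0], [0.65, 0.05, 0, 0, 0], [0.65, 0.025, 0, 0, 0], [0.65, 0.015, 0, 0, 0], [0.65, 0, 0, 0, 0], [0.15, 0, 0, 0, 0], [0.15, 0, 0, 0, 0], [0.15, 0, 0, 0, 0], [0.15, 0, 0, 0, 0], [0.15, 0, 0, 0, 0], [0.15, 0, 0, 0, 0], [0.15, -0.03, 0, 0, 0], [0.15, -0.06, 0, 0, 0], [0.15, -0.08, 0, 0, 0], [0.15, -0.08, 0, 0, 0], [0.15, 0, 0, 0, 0], [0.15, 0, 0, 0, 0]]

```text
clock: 25.1
eef_pos: [0.5903, -0.2216, 0.1294]
tcp_rot: [-0.47, -0.528, -0.471, 0.528]
ft_force: [-0.6, -0.2, -2.2]
gripper_width: 0.0245
```

Run:
```python
from h import *
im2=env.camera("scene");crop(im2,120,150,360,300,3.3,"o.png")
plan(case([[-.017,-.090,.13]])[0],CYAW+np.pi/2)
```

```text
t 25.15 tcp [ 0.59   -0.2215  0.1286] jaw -96.7deg w 0.0246 F [-0.  -0.7 -1.4] q6 1.31
 shift in current frame (units) [-0.0021 -0.1369 -0.3868]  mm [  -1.1  -68.5 -193.4]
 turn units -0.1687 (-15.2 deg), after that shift units [-0.0021 -0.0308 -0.4091]
```

View pics/o.png

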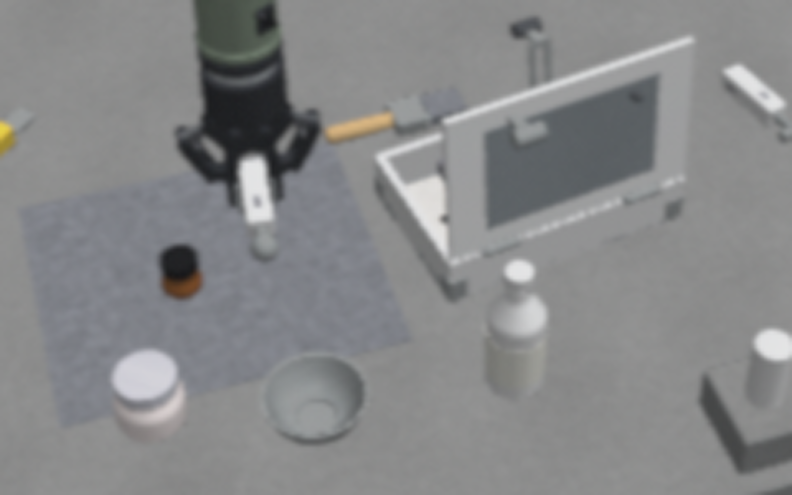

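Emit:
jog_arm:
  targets:
    - [[0.15, 0, 0, 0, -0.0843], [0.15, 0, 0, 0, -0.0844], [0.15, 0, -0.031, 0, 0], [0.15, 0, 0, -0.082, 0], [0.15, 0, 0, -0.082, 0], [0.15, 0, 0, -0.082, 0], [0.15, 0, 0, -0.082, 0], [0.15, 0, 0, -0.081, 0], [0.15, 0, 0, 0, 0], [0.15, 0, 0, 0, 0]]

```text
clock: 26.4
eef_pos: [0.5446, -0.0225, 0.1295]
tcp_rot: [0.535, 0.461, 0.536, -0.462]
ft_force: [0.1, -0.0, 0.4]
gripper_width: 0.0246
```

Run:
```python
from h import *
im2=env.camera("scene");crop(im2,120,100,360,250,3.3,"p.png")
plan(case([[-.017,-.090,.0145]])[0],CYAW+np.pi/2)
```

```text
t 26.45 tcp [ 0.5449 -0.0228  0.1296] jaw -81.6deg w 0.0246 F [ 0.1 -0.3 -2.1] q6 1.36
 shift in current frame (units) [ 0.2302 -0.0005 -0.0029]  mm [115.1  -0.3  -1.4]
 turn units -0.0010 (-0.1 deg), after that shift units [ 0.2302 -0.0005 -0.0029]
```

View pics/p.png

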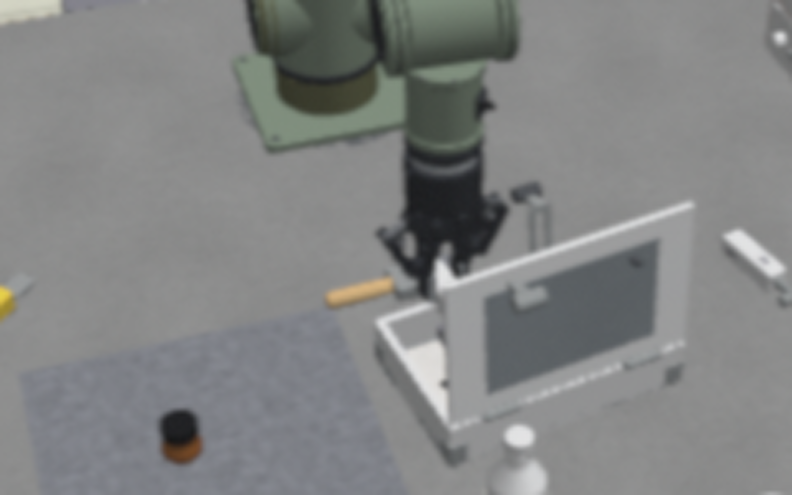

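Emit:
jog_arm:
  targets:
    - [[0.15, 0.05, 0, -0.0025, 0], [0.15, 0.07, 0, 0, 0], [0.15, 0.05, 0, 0, 0], [0.15, 0.03, 0, 0, 0], [0.15, 0.02, 0, 0, 0], [0.15, 0.01, 0, 0, 0], [0.15, 0, 0, 0, 0], [0.15, 0, 0, 0, 0]]

```text
clock: 27.45
eef_pos: [0.5457, -0.0208, 0.0156]
tcp_rot: [0.536, 0.462, 0.535, -0.461]
ft_force: [0.4, 0.4, -1.2]
gripper_width: 0.0248
```

Emit:
jog_arm:
  targets:
    - [[0.15, 0.0025, 0, 0, 0], [0.15, 0.0005, 0, 0, 0], [0.15, 0, 0, 0, 0], [0.45, 0, 0, 0, 0], [0.45, 0, 0, 0, 0], [0.45, 0, 0, 0, 0], [0.45, -0.02, 0, 0, 0], [0.45, -0.06, 0, 0, 0], [0.45, -0.1, 0, 0, 0], [0.45, -0.1, 0, 0, 0], [0.45, -0.04, -0.01, -0.1, 0], [0.45, 0, -0.01, -0.11, 0], [0.45, 0, -0.01, -0.11, 0], [0.45, 0, -0.01, -0.11, 0], [0.45, 0, -0.01, -0.11, 0], [0.45, 0, 0, -0.11, 0], [0.45, 0, 0, -0.11, 0], [0.45, 0, 0, 0, 0], [0.45, 0, 0, 0, 0]]

```text
clock: 29.82
eef_pos: [0.4638, 0.3509, 0.1735]
tcp_rot: [0.536, 0.461, 0.536, -0.462]
ft_force: [-0.1, -0.5, -0.7]
gripper_width: 0.0388
```

Run:
```python
from h import *
im=env.camera("top"); cv2.imwrite("pics/top3.png",im); crop(im,120,110,300,230,4.2,"q.png")
im2=env.camera("scene");cv2.imwrite("pics/scene3.png",im2); crop(im2,200,100,400,250,3.8,"q2.png")
```

```text
(no output)
```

View pics/q.png

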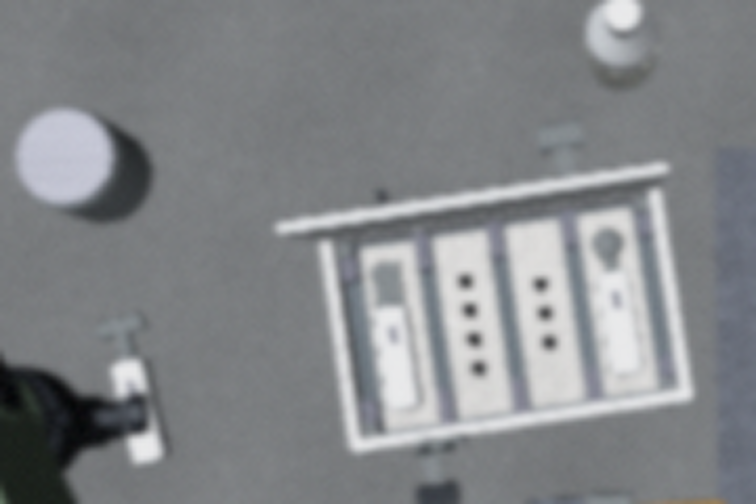

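View pics/q2.png

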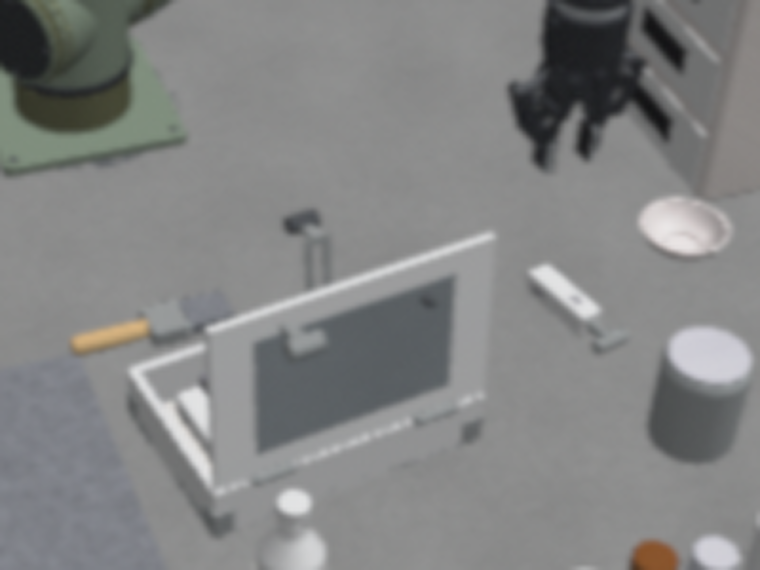

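Run:
```python
from h import *
s=cv2.imread("pics/scene3.png")
for th in (140,155,170):
  p=rectlines(whitemask(s,(335,165,362,188),th)); print(cv2.minAreaRect(p.astype(np.float32)),fitrect("scene",p,.026,.084,.026,[.475,.3676,.24]))
plan([.479,.3685,.05],0.24+np.pi/2)
plan([.479,.3685,.006],0.24+np.pi/2)
print(back("top",[[135,147],[105,222]],.05))
```

```text
((350.4016418457031, 177.4180450439453), (28.55222511291504, 7.298102855682373), 39.80556869506836) (array([0.4829662 , 0.3697411 , 0.26083534]), np.float64(0.008236883055978741))
((348.41802978515625, 176.09835815429688), (20.998050689697266, 6.017733573913574), 39.80556869506836) (array([0.47721583, 0.36699379, 0.24803257]), np.float64(0.0011620149816671424))
((348.38824462890625, 176.04708862304688), (20.82532501220703, 5.423261642456055), 40.601295471191406) (array([0.47813365, 0.36712733, 0.25280018]), np.float64(0.002015841187030629))
t 29.93 tcp [0.4642 0.3501 0.1736] jaw -81.5deg w 0.0390 F [-0.2 -0.1 -0.2] q6 2.05
 shift in current frame (units) [ 0.2471  0.0347 -0.0323]  mm [123.6  17.4 -16.1]
 turn units -0.0588 (-5.3 deg), after that shift units [ 0.2471  0.0375 -0.0289]
t 29.93 tcp [0.4642 0.3501 0.1736] jaw -81.5deg w 0.0390 F [-0.2 -0.1 -0.2] q6 2.05
 shift in current frame (units) [ 0.3351  0.0347 -0.0323]  mm [167.6  17.4 -16.2]
 turn units -0.0588 (-5.3 deg), after that shift units [ 0.3351  0.0376 -0.029 ]
[[0.67608775 0.41908209 0.05      ]
 [0.42744795 0.51427433 0.05      ]]
```

Emit:
jog_arm:
  targets:
    - [[0.7, 0, 0, 0, -0.06], [0.7, 0.06, 0.0375, -0.029, 0], [0.7, 0.1, 0, 0, 0], [0.7, 0.08, 0, 0, 0], [0.7, 0, 0, 0, 0], [0.7, 0, 0, 0, 0]]

```text
clock: 30.68
eef_pos: [0.48, 0.3698, 0.0551]
tcp_rot: [0.557, 0.437, 0.556, -0.435]
ft_force: [-0.2, -0.1, -0.1]
gripper_width: 0.0599
```

Run:
```python
from h import *
im2=env.camera("scene"); crop(im2,200,100,400,250,3.8,"r.png")
plan([.479,.3680,.006],0.245+np.pi/2)
```

```text
t 30.73 tcp [0.4803 0.3703 0.0556] jaw -76.1deg w 0.0599 F [-0.1 -0.1  0.4] q6 1.97
 shift in current frame (units) [ 0.0992 -0.0039  0.0039]  mm [49.6 -2.   2. ]
 turn units -0.0017 (-0.2 deg), after that shift units [ 0.0992 -0.0039  0.0039]
```

View pics/r.png

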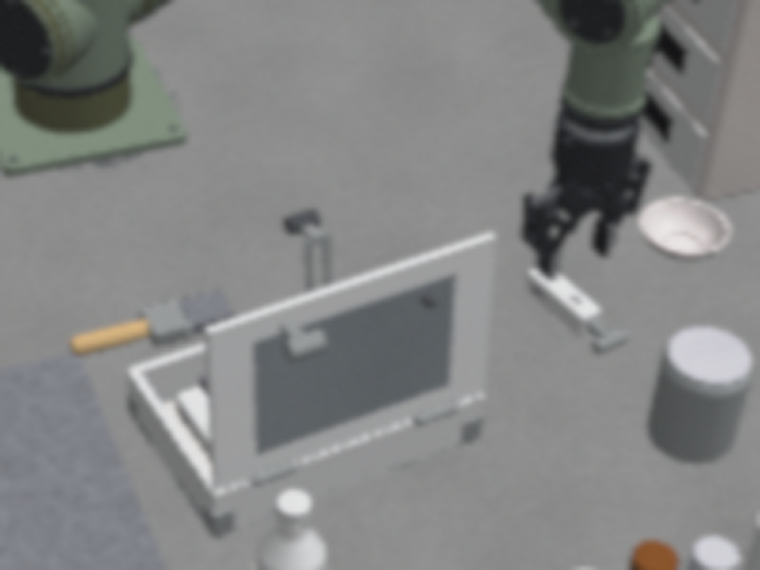

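Emit:
jog_arm:
  targets:
    - [[0.7, 0.03, -0.004, 0.004, 0], [0.7, 0.04, 0, 0, 0], [0.7, 0.02, 0, 0, 0], [0.7, 0.008, 0, 0, 0], [0.7, 0, 0, 0, 0], [0.15, 0, 0, 0, 0], [0.15, 0, 0, 0, 0], [0.15, 0, 0, 0, 0], [0.15, 0, 0, 0, 0], [0.15, 0, 0, 0, 0], [0.15, 0, 0, 0, 0], [0.15, -0.03, 0, 0, 0], [0.15, -0.06, 0, 0, 0], [0.15, -0.08, 0, 0, 0], [0.15, -0.08, 0, 0, 0], [0.15, 0, 0, 0, 0], [0.15, 0, 0, 0, 0]]

```text
clock: 32.85
eef_pos: [0.4766, 0.3669, 0.1287]
tcp_rot: [0.557, 0.435, 0.557, -0.436]
ft_force: [-0.2, -0.2, -1.8]
gripper_width: 0.0245
```

Run:
```python
from h import *
im2=env.camera("scene"); crop(im2,200,100,400,250,3.8,"s.png")
plan(case([[-.015,.030,.13]])[0],CYAW+np.pi/2)
```

```text
t 32.90 tcp [0.4763 0.3667 0.1281] jaw -76.1deg w 0.0246 F [ 0.6 -0.2 -1.7] q6 1.96
 shift in current frame (units) [-0.0031 -0.0284  0.5479]  mm [ -1.5 -14.2 273.9]
 turn units 0.0600 (5.4 deg), after that shift units [-0.0031  0.0232  0.5481]
```

View pics/s.png

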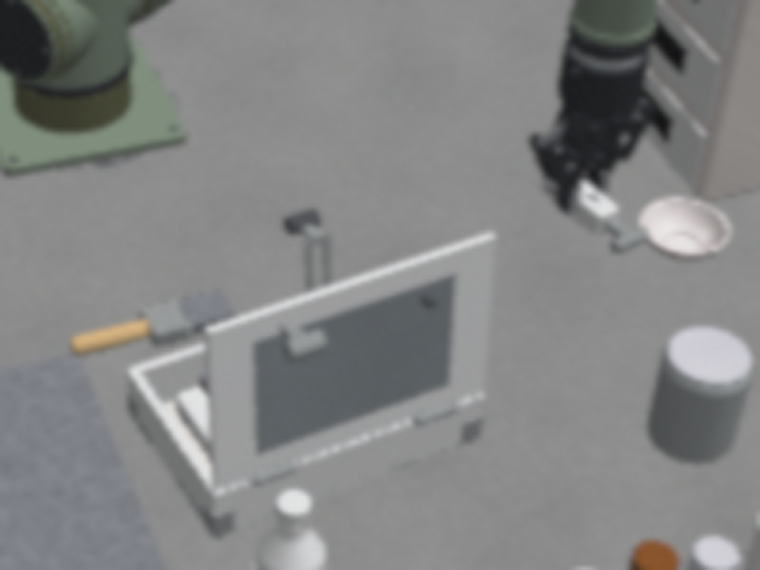

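Emit:
jog_arm:
  targets:
    - [[0.15, -0.003, 0, 0, 0.06], [0.15, 0, 0.0032, 0.0914, 0], [0.15, 0, 0.0032, 0.0914, 0], [0.15, 0, 0.0032, 0.0914, 0], [0.15, 0, 0.0032, 0.0914, 0], [0.15, 0, 0.0032, 0.0914, 0], [0.15, 0, 0.0032, 0.0914, 0], [0.15, 0, 0, 0, 0], [0.15, 0, 0, 0, 0]]

```text
clock: 34.02
eef_pos: [0.5268, 0.0979, 0.1298]
tcp_rot: [0.535, 0.461, 0.536, -0.462]
ft_force: [0.1, 0.3, -1.4]
gripper_width: 0.0247
```

Run:
```python
from h import *
im2=env.camera("scene"); crop(im2,200,100,400,250,3.8,"u.png")
plan(case([[-.017,.030,.0155]])[0],CYAW+np.pi/2)
```

```text
t 34.08 tcp [0.5269 0.0984 0.13  ] jaw -81.4deg w 0.0248 F [-0.2 -0.1 -1.1] q6 1.58
 shift in current frame (units) [ 0.2291 -0.0006  0.0024]  mm [114.5  -0.3   1.2]
 turn units 0.0002 (0.0 deg), after that shift units [ 0.2291 -0.0006  0.0024]
```

View pics/u.png

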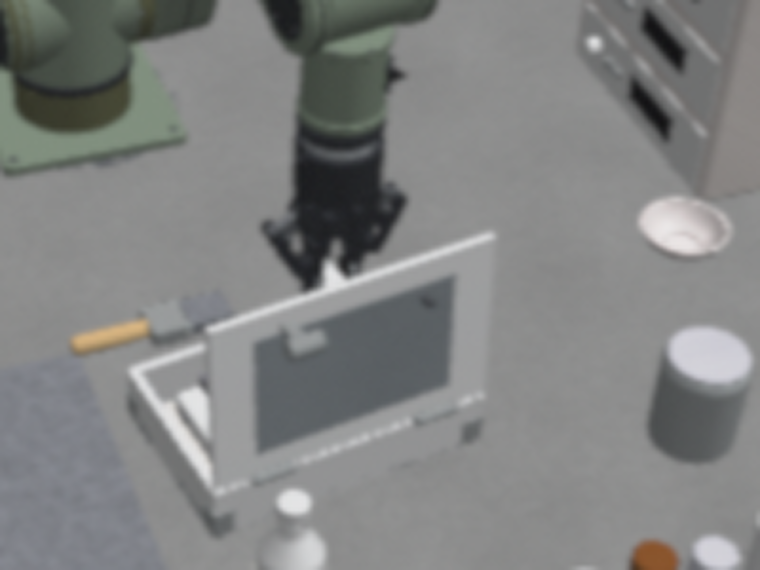

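Run:
```python
from h import *
im=cv2.imread("pics/top3.png")
# dots of pocket 4 & 3 in px: blob centroid
g=cv2.cvtColor(im,cv2.COLOR_BGR2GRAY)
for nm,box in(("p4",(225,170,240,205)),("p3",(243,170,257,198))):
    x0,y0,x1,y1=box; sub=(g[y0:y1,x0:x1]<110).astype(np.uint8)
    n,l,s,c=cv2.connectedComponentsWithStats(sub)
    for i in range(1,n):
        if s[i,4]>=3:
            w=back("top",[c[i]+[x0,y0]],.008)[0]; d=w[:2]-[CX,CY]; cc,ss=np.cos(CYAW),np.sin(CYAW)
            print(nm,s[i,4],(cc*d[0]+ss*d[1]).round(4),(-ss*d[0]+cc*d[1]).round(4))
```

```text
p4 4 0.0365 0.0293
p4 4 0.0121 0.0295
p4 4 -0.0121 0.0297
p4 3 -0.0358 0.0292
p3 3 0.0242 -0.0306
```

Emit:
jog_arm:
  targets:
    - [[0.15, 0.05, 0, 0.0028, 0], [0.15, 0.07, 0, 0, 0], [0.15, 0.05, 0, 0, 0], [0.15, 0.03, 0, 0, 0], [0.15, 0.02, 0, 0, 0], [0.15, 0.009, 0, 0, 0], [0.15, 0, 0, 0, 0], [0.15, 0, 0, 0, 0]]

```text
clock: 35.08
eef_pos: [0.5282, 0.0964, 0.017]
tcp_rot: [0.536, 0.462, 0.535, -0.461]
ft_force: [-0.3, 0.7, -0.8]
gripper_width: 0.0249
```

Emit:
jog_arm:
  targets:
    - [[0.15, 0.003, 0, 0, 0], [0.15, 0.002, 0, 0, 0], [0.15, 0, 0, 0, 0], [0.4, 0, 0, 0, 0], [0.4, 0, 0, 0, 0], [0.4, 0, 0, 0, 0], [0.4, -0.02, 0, 0, 0], [0.4, -0.06, 0, 0, 0], [0.4, -0.1, 0, 0, 0], [0.4, -0.12, 0, 0, 0], [0.4, -0.12, 0, -0.02, 0], [0.4, -0.12, 0, -0.02, 0], [0.4, 0, 0, -0.1, 0], [0.4, 0, 0, -0.1, 0], [0.4, 0, 0, -0.1, 0], [0.4, 0, 0, -0.1, 0], [0.4, 0, 0, 0, 0], [0.4, 0, 0, 0, 0]]

```text
clock: 37.33
eef_pos: [0.4949, 0.3134, 0.2842]
tcp_rot: [0.536, 0.461, 0.536, -0.461]
ft_force: [-0.2, 0.0, 0.2]
gripper_width: 0.0338
```

Run:
```python
from h import *
im=env.camera("top"); cv2.imwrite("pics/top4.png",im); crop(im,180,110,300,230,5,"v.png")
J=CYAW+np.pi/2
# bar at lid angle 1.58
r=np.hypot(.15,.034);f=np.arctan2(.034,-.15)-1.575
g=[.083+r*np.cos(f),-.065,.059+r*np.sin(f)];print(g)
plan(case([[g[0],g[1],.33]])[0],J)
```

```text
[np.float64(0.11763024871938257), -0.065, np.float64(0.20885575021878106)]
t 37.38 tcp [0.4951 0.3129 0.2842] jaw -81.5deg w 0.0343 F [-0.2 -1.  -1.1] q6 1.97
 shift in current frame (units) [-0.0911  0.2679  0.626 ]  mm [-45.6 134.  313. ]
 turn units -0.0005 (-0.0 deg), after that shift units [-0.0911  0.2675  0.6262]
```

View pics/v.png

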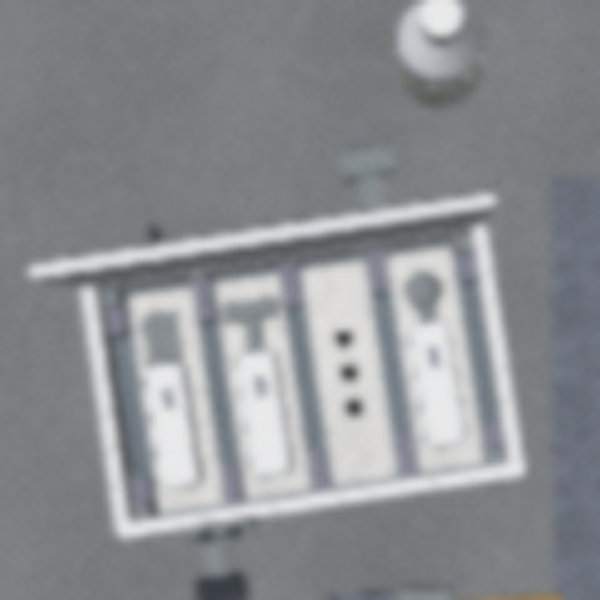

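Run:
```python
from h import *
im=env.camera("scene"); cv2.imwrite("pics/scene4.png",im); cv2.imwrite("pics/scene4b.png",cv2.resize(im,None,fx=1.5,fy=1.5))
for c in("scene","top"):
  for n in("disc","ball","blade","tee"): print(c,n,[(round(float(d["score"]),2),np.round(d["extent"])) for d in env.search_frame(c,n)[:4]])
```

```text
scene disc []
scene ball [(0.66, array([250., 209.,  11.,  17.]))]
scene blade [(0.66, array([117., 195.,  29.,  22.])), (0.61, array([ 94., 228.,  25.,  18.])), (0.38, array([380., 160.,  27.,  20.]))]
scene tee [(0.24, array([163., 270.,  23.,  26.]))]
top disc []
top ball [(0.69, array([232., 188.,  16.,  38.])), (0.53, array([267., 181.,  11.,  38.])), (0.41, array([236., 186.,  96.,  92.]))]
top blade [(0.85, array([216., 188.,  10.,  39.])), (0.72, array([396., 261.,  28.,  24.])), (0.59, array([423., 214.,  27.,  34.]))]
top tee [(0.6, array([233., 186.,  15.,  42.])), (0.41, array([268., 120.,  18.,  24.]))]
```

View pics/scene4b.png

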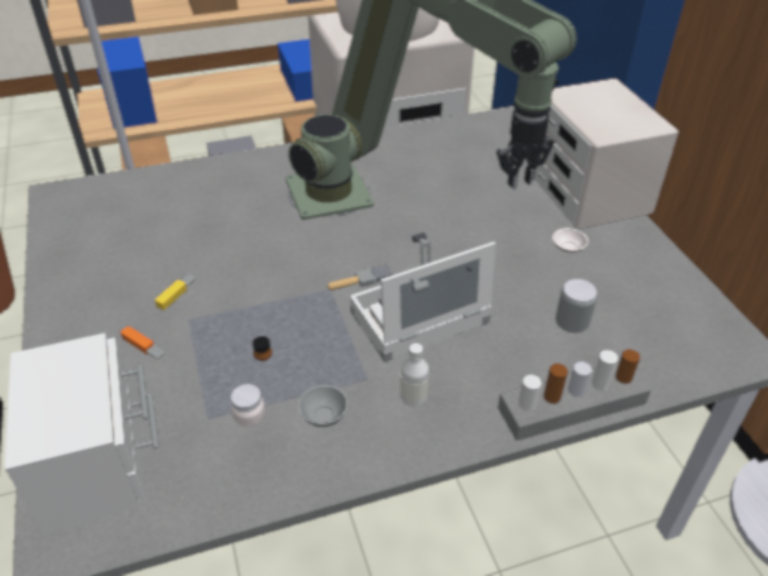

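View pics/top4.png

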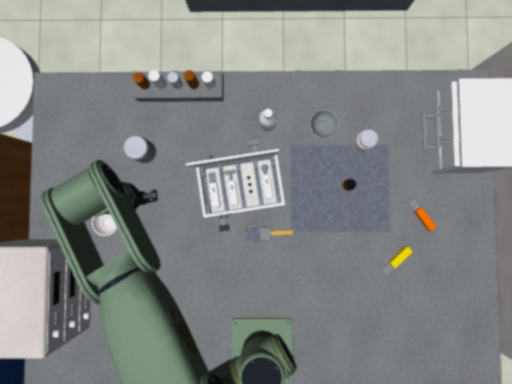

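Emit:
jog_arm:
  targets:
    - [[0.6, -0.06, 0, 0, 0], [0.6, -0.03, 0, 0, 0], [0.6, 0, 0.0382, 0.0894, 0], [0.6, 0, 0.0382, 0.0894, 0], [0.6, 0, 0.0382, 0.0894, 0], [0.6, 0, 0.0382, 0.0894, 0], [0.6, 0, 0.0382, 0.0894, 0], [0.6, 0, 0.0382, 0.0894, 0], [0.6, 0, 0.0382, 0.0894, 0], [0.6, 0, 0, 0, 0], [0.6, 0, 0, 0, 0]]

```text
clock: 39.2
eef_pos: [0.6735, 0.0246, 0.3286]
tcp_rot: [0.535, 0.461, 0.536, -0.462]
ft_force: [-0.6, 0.9, -0.3]
gripper_width: 0.0515
```

Run:
```python
from h import *
im=env.camera("scene"); crop(im,200,100,340,240,4.2,"w.png")
# measured tcp at release earlier: case x .1167(+.003), y -.0654, z .1953
plan(case([[.1185,-.0660,.1945]])[0],CYAW+np.pi/2)
```

```text
t 39.25 tcp [0.6733 0.0251 0.3289] jaw -81.4deg w 0.0511 F [-0.9  0.7 -0.1] q6 1.44
 shift in current frame (units) [0.2689 0.0022 0.0061]  mm [134.4   1.1   3.1]
 turn units 0.0004 (0.0 deg), after that shift units [0.2689 0.0022 0.0061]
```

View pics/w.png

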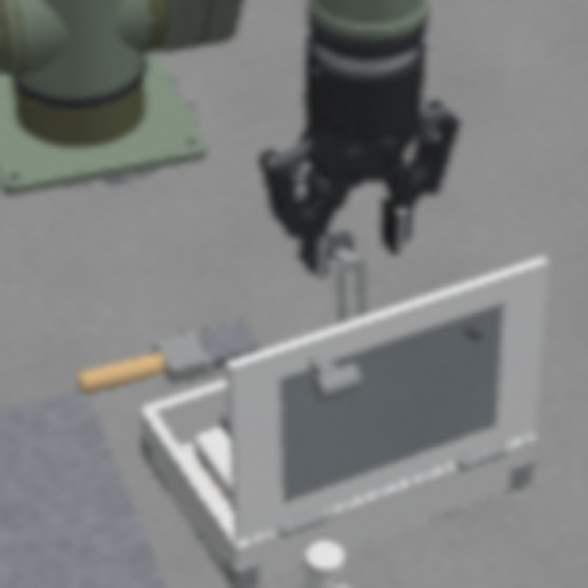

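Emit:
jog_arm:
  targets:
    - [[0.65, 0.05, 0.0022, 0.006, 0], [0.65, 0.1, 0, 0, 0], [0.65, 0.07, 0, 0, 0], [0.65, 0.035, 0, 0, 0], [0.65, 0.014, 0, 0, 0], [0.65, 0, 0, 0, 0], [0.2, 0, 0, 0, 0], [0.2, 0, 0, 0, 0], [0.2, 0, 0, 0, 0], [0.2, 0, 0, 0, 0], [0.2, 0, 0, 0, 0], [0.2, 0, 0, 0, 0]]
  squeeze: 50

```text
clock: 40.75
eef_pos: [0.6759, 0.0229, 0.1964]
tcp_rot: [0.536, 0.463, 0.536, -0.46]
ft_force: [-0.7, 5.2, 5.8]
gripper_width: 0.028
```

Run:
```python
from h import *
im=env.camera("scene"); crop(im,200,100,340,240,4.2,"x.png")
st=env.read_state();print(st["ft_force"],st["wrist_torque"],st["gripper_width"],st["eef_pos"])
c,s=np.cos(CYAW),np.sin(CYAW);d=st["eef_pos"]-np.array([CX,CY,0]);print(c*d[0]+s*d[1],-s*d[0]+c*d[1])
arc(-.150,.034,-1,np.linspace(1.575,0,20))
```

```text
[-0.89213109  4.83481893  5.20449445] [ 0.91774562  0.2551841  -0.01953204] 0.028293585162419328 [0.67584645 0.02291453 0.19630709]
0.11963789685476588 -0.06557217066152987
1.49  x(down) -0.0047  y(case x) -0.0251
1.41  x(down) -0.0026  y(case x) -0.0254
1.33  x(down) -0.0005  y(case x) -0.0255
1.24  x(down) 0.0016  y(case x) -0.0254
1.16  x(down) 0.0037  y(case x) -0.0252
1.08  x(down) 0.0058  y(case x) -0.0248
0.99  x(down) 0.0078  y(case x) -0.0243
0.91  x(down) 0.0098  y(case x) -0.0235
0.83  x(down) 0.0117  y(case x) -0.0226
0.75  x(down) 0.0135  y(case x) -0.0216
0.66  x(down) 0.0153  y(case x) -0.0204
0.58  x(down) 0.0169  y(case x) -0.0191
0.50  x(down) 0.0184  y(case x) -0.0176
0.41  x(down) 0.0198  y(case x) -0.0160
0.33  x(down) 0.0211  y(case x) -0.0143
0.25  x(down) 0.0222  y(case x) -0.0125
0.17  x(down) 0.0232  y(case x) -0.0106
0.08  x(down) 0.0240  y(case x) -0.0087
0.00  x(down) 0.0246  y(case x) -0.0067
```

View pics/x.png

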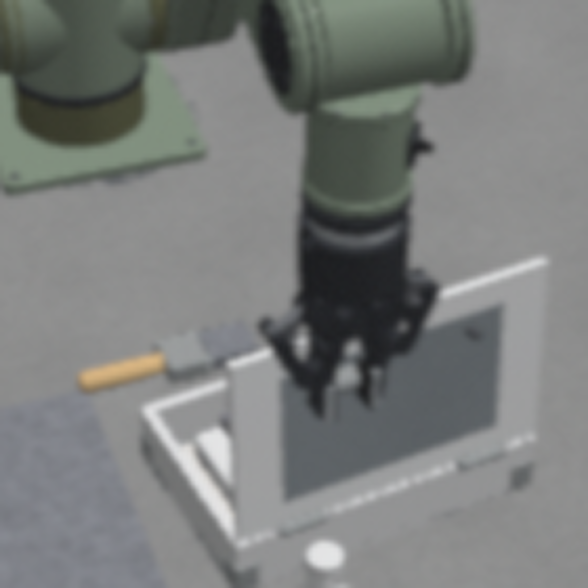

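First half of the closing arc.

Emit:
jog_arm:
  targets:
    - [[0.2, -0.0047, -0.0251, -0.001, 0], [0.2, -0.0026, -0.0254, 0, 0], [0.2, -0.0005, -0.0255, 0, 0], [0.2, 0.0016, -0.0254, 0, 0], [0.2, 0.0037, -0.0252, 0, 0], [0.2, 0.0058, -0.0248, 0, 0], [0.2, 0.0078, -0.0243, 0, 0], [0.2, 0.0098, -0.0235, 0, 0], [0.2, 0.0117, -0.0226, 0, 0], [0.2, 0.0135, -0.0216, 0, 0], [0.2, 0.0153, -0.0204, 0, 0], [0.2, 0, 0, 0, 0]]

```text
clock: 42.3
eef_pos: [0.5433, 0.0028, 0.1656]
tcp_rot: [0.536, 0.461, 0.536, -0.461]
ft_force: [-7.3, 4.6, 9.8]
gripper_width: 0.0277
```

Run:
```python
from h import *
im=env.camera("scene"); crop(im,200,100,340,240,4.2,"y.png")
st=env.read_state();print(st["ft_force"],st["wrist_torque"],st["gripper_width"],st["eef_pos"])
c,s=np.cos(CYAW),np.sin(CYAW);d=st["eef_pos"]-np.array([CX,CY,0]);print(c*d[0]+s*d[1],-s*d[0]+c*d[1])
r=np.array([c*d[0]+s*d[1]-.083,st["eef_pos"][2]+.0145-.059]);print("lid angle",np.arctan2(.034,-.15)-np.arctan2(r[1],r[0]),np.hypot(*r))
```

```text
[-7.64827712  3.46352652 11.42258929] [0.67117511 0.63210625 0.26428028] 0.028276383458652524 [0.54333006 0.00285824 0.16557954]
-0.014387555511833825 -0.06573427079110211
lid angle 0.6705222246125664 0.15538529566256168
```

View pics/y.png

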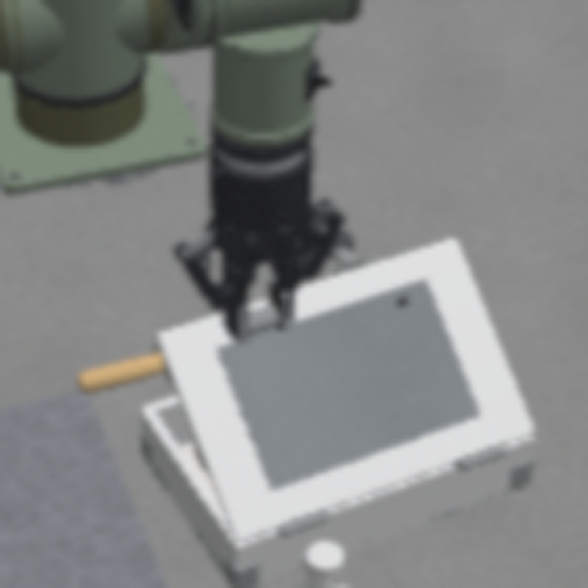

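Emit:
jog_arm:
  targets:
    - [[0.2, 0.0169, -0.0191, 0, 0], [0.2, 0.0184, -0.0176, 0, 0], [0.2, 0.0198, -0.016, 0, 0], [0.2, 0.0211, -0.0143, 0, 0], [0.2, 0.0222, -0.0125, 0, 0], [0.2, 0.0232, -0.0106, 0, 0], [0.2, 0.024, -0.0087, 0, 0], [0.2, 0.018, -0.005, 0, 0], [0.2, 0.0066, -0.0017, 0, 0], [0.2, 0, 0, 0, 0], [0.2, 0, 0, 0, 0]]

```text
clock: 43.72
eef_pos: [0.4893, -0.0053, 0.0802]
tcp_rot: [0.534, 0.46, 0.537, -0.463]
ft_force: [-12.2, 2.4, 18.8]
gripper_width: 0.0283
```

Run:
```python
from h import *
im=env.camera("scene"); crop(im,200,100,340,240,4.2,"z.png")
st=env.read_state();print(st["ft_force"],st["wrist_torque"],st["gripper_width"],st["eef_pos"])
c,s=np.cos(CYAW),np.sin(CYAW);d=st["eef_pos"]-np.array([CX,CY,0]);print(c*d[0]+s*d[1],-s*d[0]+c*d[1])
```

```text
[-11.73383708   1.96154017  18.26289064] [ 0.57790724  1.14245353 -0.01362381] 0.027812447945629457 [ 0.48933145 -0.00532707  0.08020684]
-0.069002967390216 -0.06581283257373548
```

View pics/z.png

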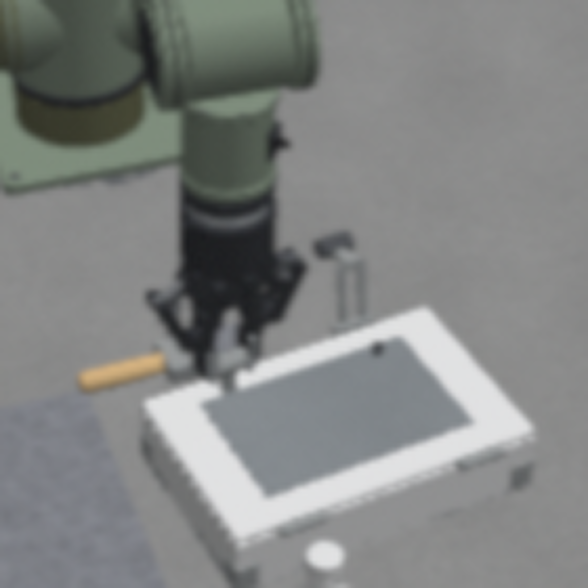

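Emit:
jog_arm:
  targets:
    - [[0.2, 0.003, 0.003, 0, 0], [0.2, 0, 0, 0, 0], [0.2, 0, 0, 0, 0]]

```text
clock: 44.15
eef_pos: [0.4894, -0.0054, 0.0801]
tcp_rot: [0.534, 0.459, 0.538, -0.463]
ft_force: [-19.3, 1.6, 32.3]
gripper_width: 0.028
```

Emit:
jog_arm:
  targets:
    - [[0.2, -0.003, 0, 0, 0], [0.55, 0, 0, 0, 0], [0.55, 0, 0, 0, 0], [0.55, 0, 0, 0, 0], [0.55, -0.05, 0, 0, 0], [0.55, -0.1, 0, 0, 0], [0.55, -0.05, 0, 0, 0], [0.55, 0, -0.044, -0.0867, 0], [0.55, 0, -0.044, -0.0867, 0], [0.55, 0, -0.044, -0.0867, 0], [0.55, 0, 0, 0, 0], [0.55, 0, 0, 0, 0]]
  squeeze: 30

```text
clock: 45.65
eef_pos: [0.4101, 0.1135, 0.1786]
tcp_rot: [0.536, 0.461, 0.536, -0.461]
ft_force: [-0.1, 0.3, 0.0]
gripper_width: 0.0471
```

Run:
```python
from h import *
im=env.camera("scene"); crop(im,200,100,340,240,4.2,"aa.png")
plan(case([[-.1357,.0645,.1045]])[0],CYAW+np.pi/2)
```

```text
t 45.70 tcp [0.4103 0.1132 0.1786] jaw -81.5deg w 0.0467 F [-0.   0.1  0.4] q6 1.67
 shift in current frame (units) [ 0.1482 -0.0123 -0.0028]  mm [74.1 -6.1 -1.4]
 turn units -0.0003 (-0.0 deg), after that shift units [ 0.1482 -0.0123 -0.0028]
```

View pics/aa.png

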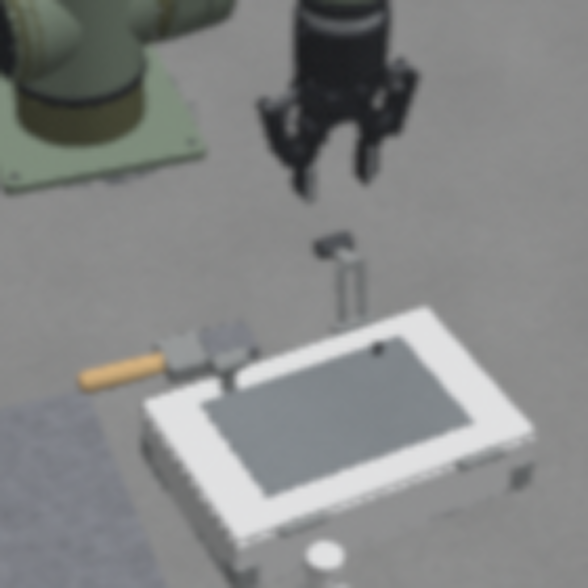

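Emit:
jog_arm:
  targets:
    - [[0.6, 0.05, -0.0123, -0.0028, 0], [0.6, 0.05, 0, 0, 0], [0.6, 0.03, 0, 0, 0], [0.6, 0.018, 0, 0, 0], [0.6, 0, 0, 0, 0], [0.2, 0, 0, 0, 0], [0.2, 0, 0, 0, 0], [0.2, 0, 0, 0, 0], [0.2, 0, 0, 0, 0], [0.2, 0, 0, 0, 0], [0.2, 0, 0, 0, 0]]

```text
clock: 47.08
eef_pos: [0.4037, 0.1134, 0.1052]
tcp_rot: [0.537, 0.461, 0.535, -0.461]
ft_force: [0.5, -5.6, 1.9]
gripper_width: 0.0292
```

Run:
```python
from h import *
im=env.camera("scene"); crop(im,200,100,340,240,4.2,"ab.png")
st=env.read_state();print(st["ft_force"],st["wrist_torque"],st["gripper_width"],st["eef_pos"])
arc(.062,.030,1,np.linspace(1.8,0,11))
```

```text
[-0.11811331 -5.53944023  0.77129287] [-0.78033071 -0.20239444 -0.08679771] 0.029380650472122207 [0.40370403 0.1133661  0.10518975]
1.62  x(down) -0.0138  y(case x) 0.0206
1.44  x(down) -0.0099  y(case x) 0.0227
1.26  x(down) -0.0056  y(case x) 0.0241
1.08  x(down) -0.0012  y(case x) 0.0247
0.90  x(down) 0.0032  y(case x) 0.0246
0.72  x(down) 0.0076  y(case x) 0.0236
0.54  x(down) 0.0117  y(case x) 0.0218
0.36  x(down) 0.0154  y(case x) 0.0194
0.18  x(down) 0.0186  y(case x) 0.0163
0.00  x(down) 0.0212  y(case x) 0.0127
```

View pics/ab.png

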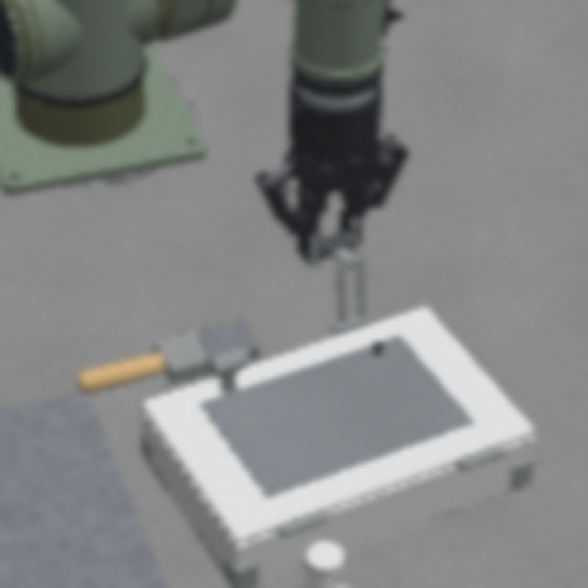

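Emit:
jog_arm:
  targets:
    - [[0.2, -0.0138, 0.0206, 0.001, 0], [0.2, -0.0099, 0.0227, 0, 0], [0.2, -0.0056, 0.0241, 0, 0], [0.2, -0.0012, 0.0247, 0, 0], [0.2, 0.0032, 0.0246, 0, 0], [0.2, 0.0076, 0.0236, 0, 0], [0.2, 0.0117, 0.0218, 0, 0], [0.2, 0.0154, 0.0194, 0, 0], [0.2, 0.0186, 0.0163, 0, 0], [0.2, 0.0106, 0.0064, 0, 0], [0.2, 0.0126, 0.0063, 0, 0], [0.2, 0, 0, 0, 0], [0.2, 0, 0, 0, 0]]

```text
clock: 48.75
eef_pos: [0.5117, 0.1297, 0.0821]
tcp_rot: [0.538, 0.464, 0.534, -0.459]
ft_force: [4.3, -4.2, 4.7]
gripper_width: 0.0292
```

Run:
```python
from h import *
im=env.camera("scene"); crop(im,200,100,340,240,4.2,"ac.png")
st=env.read_state();print(st["ft_force"],st["wrist_torque"],st["gripper_width"],st["eef_pos"])
c,s=np.cos(CYAW),np.sin(CYAW);d=st["eef_pos"]-np.array([CX,CY,0]);print(c*d[0]+s*d[1],-s*d[0]+c*d[1])
```

```text
[ 4.48469942 -3.629287    4.98857664] [-0.62003659 -0.39606538  0.00394894] 0.029145875056548313 [0.51172401 0.12969335 0.08213695]
-0.026814829689955143 0.06438740259708196
```

View pics/ac.png

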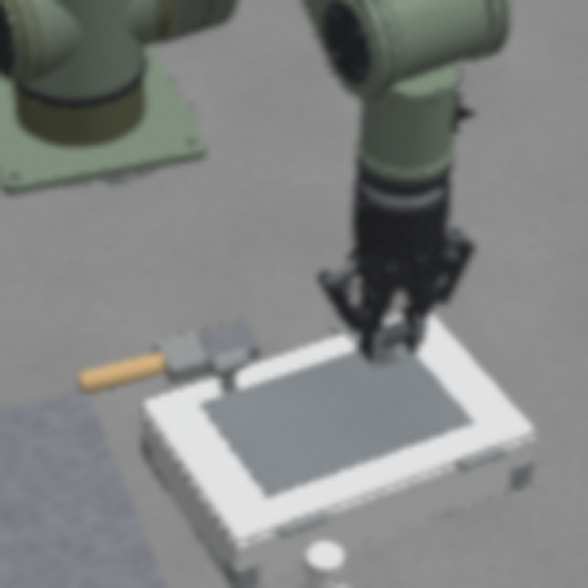

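Emit:
jog_arm:
  targets:
    - [[0.2, 0.004, -0.001, 0, 0], [0.2, 0.003, 0, 0, 0], [0.2, 0, 0, 0, 0], [0.2, 0, 0, 0, 0]]

```text
clock: 49.3
eef_pos: [0.5129, 0.1299, 0.0796]
tcp_rot: [0.539, 0.465, 0.533, -0.458]
ft_force: [6.5, -4.2, 7.0]
gripper_width: 0.0293
```

Emit:
jog_arm:
  targets:
    - [[0.2, 0.004, -0.004, 0, 0], [0.2, 0.004, 0, 0, 0], [0.2, 0, 0, 0, 0], [0.2, 0, 0, 0, 0]]
  squeeze: 50

```text
clock: 49.8
eef_pos: [0.5137, 0.13, 0.0777]
tcp_rot: [0.541, 0.467, 0.531, -0.456]
ft_force: [8.3, -4.3, 15.5]
gripper_width: 0.0291
```

Emit:
jog_arm:
  targets:
    - [[0.5, 0, 0, 0, 0], [0.5, 0, 0, 0, 0], [0.5, 0, 0, 0, 0], [0.5, -0.06, 0, 0, 0], [0.5, -0.1, 0, 0, 0], [0.5, -0.1, 0, 0, 0], [0.5, 0, -0.01, -0.1, 0], [0.5, 0, -0.01, -0.1, 0], [0.5, 0, -0.01, -0.1, 0], [0.5, 0, 0, -0.1, 0], [0.5, 0, 0, 0, 0], [0.5, 0, 0, 0, 0]]

```text
clock: 51.3
eef_pos: [0.46, 0.324, 0.2019]
tcp_rot: [0.536, 0.461, 0.536, -0.462]
ft_force: [-0.5, -0.3, -0.2]
gripper_width: 0.0428
```

Run:
```python
from h import *
for cam,off,f,box in(("top",(180,130),5.5,(180,130,300,235)),("scene",(225,160),6,(225,160,340,240))):
    im=env.camera(cam); cv2.imwrite(f"pics/{cam}5.png",im); x0,y0,x1,y1=box
    old=cv2.imread(f"pics/{cam}0.png")
    d=np.abs(im.astype(int)-old).max(2)[y0:y1,x0:x1]; print(cam,"max diff",d.max(),"n>40",(d>40).sum(), np.argwhere(d>40)[:8].tolist())
    c=cv2.resize(im[y0:y1,x0:x1],None,fx=f,fy=f,interpolation=cv2.INTER_CUBIC)
    for q in drawcase(im,cam):
        p=((q-np.array(off)+.5)*f-.5); cv2.drawMarker(c,(int(p[0]),int(p[1])),(0,0,255),0,20,1)
    cv2.imwrite(f"pics/fin_{cam}.png",c)
```

```text
top max diff 27 n>40 0 []
scene max diff 98 n>40 25 [[15, 70], [16, 67], [16, 68], [16, 69], [16, 70], [16, 71], [17, 64], [17, 65]]
```

View pics/fin_top.png

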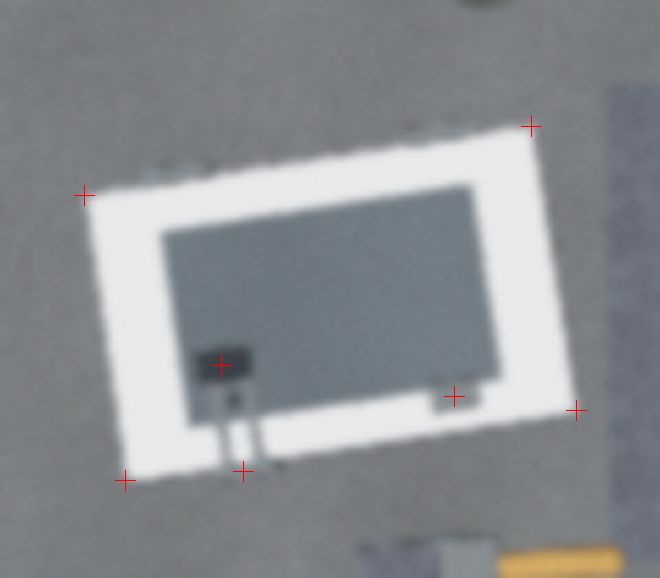

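View pics/fin_scene.png

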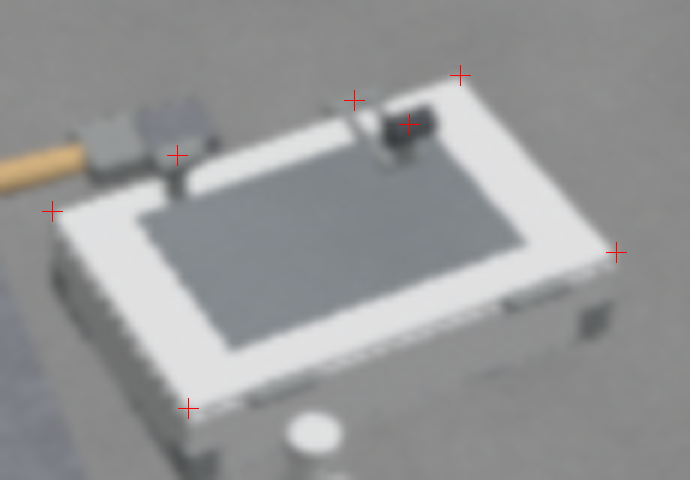

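View pics/top5.png

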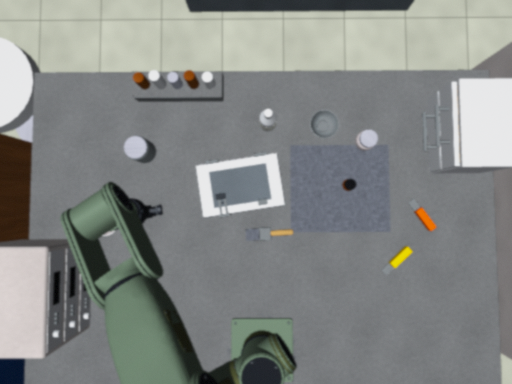

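Run:
```python
from h import *
def cen(f,box,th):
    g=cv2.cvtColor(cv2.imread(f),cv2.COLOR_BGR2GRAY).astype(float);x0,y0,x1,y1=box
    w=np.clip(th-g[y0:y1,x0:x1],0,None); yy,xx=np.mgrid[y0:y1,x0:x1]; return np.array([(w*xx).sum(),(w*yy).sum()])/w.sum()
def pr(cam,t):
    r=np.hypot(.062,.03);f=np.arctan2(.03,.062)+t
    return proj(cam,case([[-.091+r*np.cos(f),.065,.066+r*np.sin(f)]]))[0]
for cam,box,th in(("top",(213,188,230,202),75),("scene",(285,172,302,186),80)):
    for i in(0,5): print(cam,i,cen(f"pics/{cam}{i}.png",box,th))
    for t in(-.1,-.05,0,.05): print("  pred",t,pr(cam,t))
```

```text
top 0 [220.28045977 196.52183908]
top 5 [220.41481481 195.93703704]
  pred -0.1 [220.02459387 195.3018072 ]
  pred -0.05 [219.96171449 195.65608897]
  pred 0 [219.90833058 196.06236864]
  pred 0.05 [219.8646629  196.51999101]
scene 0 [291.16326531 180.78231293]
scene 5 [291.34545455 182.17272727]
  pred -0.1 [293.16299987 182.11236229]
  pred -0.05 [293.03150033 181.19626549]
  pred 0 [292.8756838  180.26619464]
  pred 0.05 [292.69593028 179.32469545]
```

Run:
```python
from h import *
a=cv2.imread("pics/scene0.png").astype(int);b=cv2.imread("pics/scene5.png").astype(int)
d=(np.abs(a-b).max(2)>45).astype(np.uint8); n,l,s,c=cv2.connectedComponentsWithStats(d)
print([s[i].tolist() for i in range(1,n) if s[i,4]>8 and s[i,1]>140])
print(env.finish_job())
```

```text
[[340, 170, 18, 14, 94], [289, 176, 8, 4, 19], [144, 209, 10, 18, 137], [195, 226, 11, 19, 144]]
the job is handed in; nothing more can be done
None
```

The case is packed and handed in at about 51 s of the 210 s allowed. I swung the hasp off and opened the lid upright. I then placed the blade in pocket 1, the ball in pocket 2 and the crossbar in pocket 4, in that order. Finally I shut the lid until it met a hard stop and swung the hasp back over the catch.

- **Disc head:** it was not in either camera view, and the detector found none in either picture. Pocket 3 was left empty.
- **Applicators:** the top view before closing showed all three lying lengthwise, flat and centred in their pockets.
- **Lid:** in the last top view it matches its starting picture.
- **Other things on the counter:** comparing the scene pictures from start and end, the only changes below the arm are the three emptied spots and the hasp's bar. The arm covered the dish in the last top view, but the scene view shows it unmoved.
- **Hasp:** it sits about 0.07 rad further down than at the start. The two cameras differ on the absolute angle (about -0.02 and -0.1 rad), so I cannot say exactly how close to 0 it is. It looks flat on the lid, and I did not adjust it further.
- **Forces:** the highest I saw was about 38 N at the wrist, while pressing the lid shut with the fingers, well below the 120 N limit.

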